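# Lengthen the holding stand by one hole and load a pump module

## Robot

A 6-joint arm with a two-finger parallel gripper is mounted at the origin on the work surface. World frame = base frame: x ahead of the robot, y to its left, z up, the work surface at z = 0. Lengths are in m, angles in rad, forces in N, time in s.
With the tool pointing down it reaches from about 0.35 to 0.775 m from the base axis. Payload 7.3 kg.
Tool frame: the origin (TCP) lies on the centre line of the jaws, within the pads' length; the fingertips stand robot.nose_length ahead of it and the grasp point (between the pads) is the TCP (robot.nose_length is the distance from the TCP to the fingertips, in m); z points along the fingers, y is the direction in which the jaws open and shut (so a half turn about z gives the same grasp; the last joint's range is limited). The gripper opens to 92 mm and grips with 3 to 60 N. Pads are 19 mm wide; open, the fingers measure 130 mm over their backs; the gripper's body (75 mm by 190 mm) begins 47 mm behind the grasp point.
Start: joints at [-1.439, 0.342, 1.524, -0, 1.275, -0.146], TCP at [0.144, -0.505, 0.246] pointing down, gripper open.
Joint ranges: [-2.53, 2.53], [-0.77, 2.02], [0.04, 2.7], [-1, 4.14], [0.28, 2.66], [-3.11, 3.11]. Speed limits (rad/s): [2.57, 2.57, 3.14, 3.14, 3.14, 3.14].

## Interface

Orientations are given as [roll, pitch, yaw] about the fixed x, y, z axes, in that order (R = Rz(yaw) Ry(pitch) Rx(roll)).
In Python, from cell import robot, read_camera gives the robot as it stands.
- The arm moves only by the shell command python3 -m crank 'ROWS' [FORCE]. ROWS is JSON, a list of rows, each a list of 7 numbers: the shift along the tool's x, y, z in cm, then the turn, a rotation vector about the tool's x, y, z in degrees, then the opening, from 0 (shut) to 1 (fully open). In form: [[tx, ty, tz, wx, wy, wz, jaw], ...]. A call has 1 to 5 rows; each row is the pose to reach, as a shift and turn from the pose commanded when the call began, along the tool's axes at that moment; what a row does not reach only later rows make up. A row lasts 1/8 s, in which the tool goes at most 62.5 mm and 10.7 degrees, less where a joint would pass 70% of its speed; a pose out of reach is approached as far as the arm can. A call with a gripper value outside its range is refused whole. The fingers move at their own pace and stop on an object; FORCE is the grip in N (left out, the last holds). Time passes only in rows, so rows that repeat a pose let the fingers close. It gives the time, the measured TCP pose, the force and the opening at its end, in the units of the state.
- robot.observe(): the state, without advancing time (a new reading comes with each control period).
- read_camera(name): name is "scene" or "top"; returns a dict with "frame" (400x640x3 uint8, red, green, blue), "intrinsics" (3x3 intrinsics, pixels), "R" (3x3) and "t" (3): a world point X has camera coordinates R X + t. Camera axes: x right, y down, z forward; pixel columns grow to the right and rows downward; lengths in m; the calibration is good to about 2 mm. A picture is of the moment at which its call begins. There is no depth.
- robot.hand_in(): hands the job in, once; it reports no verdict.
The state is a dict: "time": time; "qpos": joint angles; "qvel": joint speeds; "joint_efforts": joint torques, N m; "tool_pos": TCP position; "tool_rot": TCP orientation; "contact_force": force on the tool from outside, world axes, zero at the start; "torque": the same for the moment, N m; "opening": finger opening in m.
Only numpy, scipy, OpenCV 4.12 (cv2) and the standard library are available. Lean on these libraries where they do the work, as an engineer would, in place of code of your own. Each camera call takes 0.05 s, during which the arm holds its last target.

## Task

The stop of the holding stand is set one hole too short for this pump module. Squeeze in the sprung button on the side of the stand's square tube and slide the tube to the very next hole, away from the track's open mouth, until the button pops out through it. Then take the pump module with the wide flat slide foot, run its foot into the track through the open mouth, either way round, push it right up against the stop and let go, without shifting the parts and the spanner lying round the stand.

Things in the scene. Friction and masses are not known exactly. Their poses are not given: they have to be found in the camera images.
- stand: Holding stand, fixed to the bench: dark steel base plate 96 mm wide (x), 385 long (y from -205 to +180), 8 thick; a T-slot track at its +y end, a square tube in line behind it along y, its axis at x 0, z 60. A 40 mm square outer tube (the sleeve) slides on a fixed 34 mm inner tube held by a post at y -180 to -202, top z 87. Origin: on the bench surface at x 0, y 0; z up.
- track_mouth (a point): Middle of the track's open end, on its floor: stand x 0, y +160, z 8 mm. The aluminium track runs from here towards stand -y as far as y -20 and can be entered only here; two flared guides reach on to y 180. Inside width 64, slot height 10 under two lips (z 18 to 23), 30 mm gap between the lips.
- sleeve (a joint): Slide of the square outer tube with its stop plate, m: 0 as found, grows in the stand's -y (away from the mouth). Holes in its +x wall: the button stands in the first at 0, the next at 0.040, the last at 0.080 (1 mm play). At 0 the tube spans stand y -90 to +72, x -20 to 20, z 40 to 80. Friction about 2 N; stays where left; locked while the button is out.
- stop_face (a point): Middle of the stop plate's flat face, 54 mm above the bench, looking to the mouth (stand +y); the module's end comes against it. At stand y +80 mm with the sleeve at 0, +40 with it at 0.040. Plate 54 wide, z 24 to 86, 8 thick; it travels with the sleeve, above the lips.
- catch (a joint): Sprung button, m pressed in along stand -x: 0 out, 0.011 at most, 0.007 flush with the sleeve's wall (4 N). It sits on the fixed inner tube, so stays at stand y -50 mm as the sleeve passes. Pinched flush across the tube, its round end slips under the hole's edge when the sleeve is drawn along with 10 to 20 N. It springs out in the next hole if nothing covers that hole.
- button_tip (a point): Tip of the button, a round-ended steel pin 14 mm thick standing 7 mm out of the sleeve's +x wall: stand x +27, y -50, z 60 mm when out. Across tube and button: 47 mm; tube alone 40.
- module: Pump module, loose, 0.2 to 0.4 kg: white cylinder 40 mm thick, 120 long along y, its axis 46 above the underside, on a 24 wide web and a flat slide foot 60 wide (50 in the last 10 at each end), 120 long, 6 thick. Black connector on top, y 36 to 58, to 74 high. Origin: centre of the foot's underside, z up. Home: underside at stand z 8, centre 60 mm to the mouth's side of the stop face.
- bare_pump: Bystander: plain upright aluminium pump can, 44 mm diameter, no foot, height 108 mm. Origin: centre of its underside. To be left where it is.
- pump_cap: Bystander: round white pump cap, 110 mm diameter, lying face up, height 50 mm. Origin: centre of its underside. To be left where it is.
- sender_flange: Bystander: dark steel disc, 116 mm diameter, with a white boss, height 44 mm. Origin: centre of its underside. To be left where it is.
- spanner: Bystander: steel spanner lying flat, length 170 mm. Origin: centre of its underside. To be left where it is.
There are look-alikes about, which are no part of the job. What is shaped like the module but red, turquoise or yellow is not meant.

How it is judged:
By the outcome, as a careful person would: the job done as asked, in the order asked, and still so for the second after the job is handed in, with the robot touching nothing.
It also fails if it takes over 61 s, if anything falls off the work surface, if the arm or the gripper's body presses on something with over 40 N, if the wrist force passes 120 N, or if a joint passes its speed limit or range.

## Working session

There is one attempt and no reset: what is moved stays moved. The work goes in short steps, Python scripts to look and compute and a shell command to move; the robot and the scene stay as the last step left them, time stands still between calls to the robot, and variables do not carry over. Pictures are saved under pics/ and viewed, and the job is handed in when it is done.

```bash
ls; mkdir -p pics; python3 - <<'E'
from cell import robot, read_camera
import cv2
print(robot.observe(), robot.nose_length)
for n in("scene","top"):
    c=read_camera(n); cv2.imwrite(f"pics/{n}0.png",cv2.cvtColor(c["frame"],cv2.COLOR_RGB2BGR)); print(n,c["intrinsics"],c["R"],c["t"])
E
```

```text
pics
{'time': 0.0, 'qpos': array([-1.43899759e+00,  3.42733954e-01,  1.52503819e+00,  3.82453883e-05,
        1.27538689e+00, -1.46025290e-01]), 'qvel': array([ 9.25017795e-05,  1.36002109e-03, -1.17266299e-03, -8.35134458e-04,
       -8.41263687e-04, -1.09421644e-04]), 'joint_efforts': array([-1.46079372e-03, -4.31244493e+01, -2.44222391e+01,  7.15115061e-02,
        5.58469445e-02, -1.30600365e-04]), 'tool_pos': array([ 0.14395692, -0.50447964,  0.24503172]), 'tool_rot': array([-3.14004827e+00, -2.64100295e-04,  2.77812662e-01]), 'contact_force': array([-0.26285352,  0.97925401, -0.58636462]), 'torque': array([ 0.02646286, -0.02176838,  0.01680906]), 'opening': 0.09189093096294162} 0.019
scene [[424.60630446   0.         312.51649019]
 [  0.         424.60630446 193.7571057 ]
 [  0.           0.           1.        ]] [[ 0.18649289  0.98234703 -0.01465322]
 [ 0.78574756 -0.15808977 -0.59800367]
 [-0.58976366  0.1000097  -0.8013594 ]] [-0.14655389 -0.35635666  1.57468256]
top [[366.7968413    0.         322.73731313]
 [  0.         366.7968413  199.88474786]
 [  0.           0.           1.        ]] [[ 0.02232973 -0.99974004 -0.00460785]
 [-0.97907847 -0.02093536 -0.20240322]
 [ 0.20225414  0.00903105 -0.97929143]] [0.04286663 0.51998477 0.81870551]
```

View pics/scene0.png

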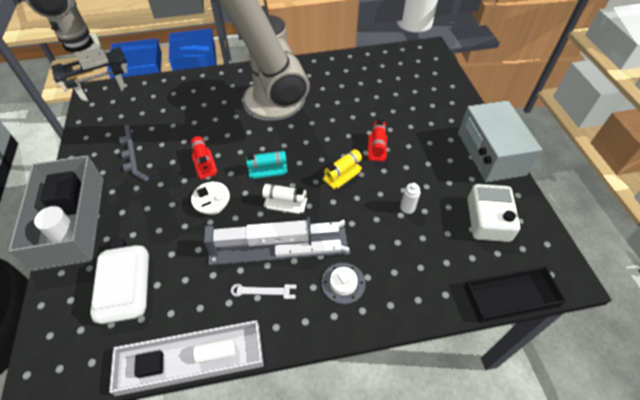

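View pics/top0.png

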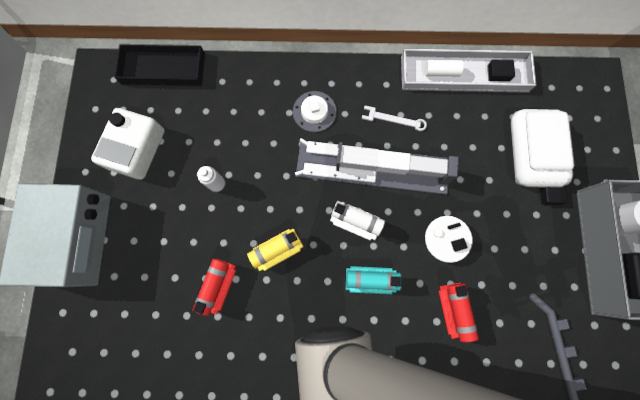

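The scene view shows the stand at about (278,240), with its post at the left end (210,245) and the mouth at the right (345,240). There are five modules: white (285,197), turquoise (268,164), yellow (343,168) and red (203,157) and (378,142). Only the white one fits. There is another white cylinder in the tray, but it has no foot. I'll enlarge this area.

```bash
python3 - <<'E'
import cv2
a=cv2.imread("pics/scene0.png")[170:290,190:370]; cv2.imwrite("pics/scene0c.png",cv2.resize(a,None,fx=4.4,fy=4.4,interpolation=cv2.INTER_CUBIC))
a=cv2.imread("pics/top0.png")[125:255,285:475]; cv2.imwrite("pics/top0c.png",cv2.resize(a,None,fx=4.2,fy=4.2,interpolation=cv2.INTER_CUBIC))
E
```

```text
(no output)
```

View pics/scene0c.png

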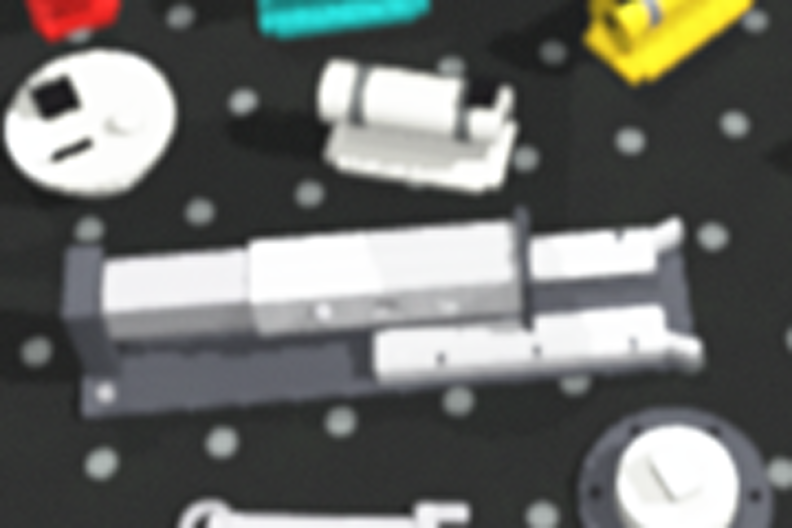

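View pics/top0c.png

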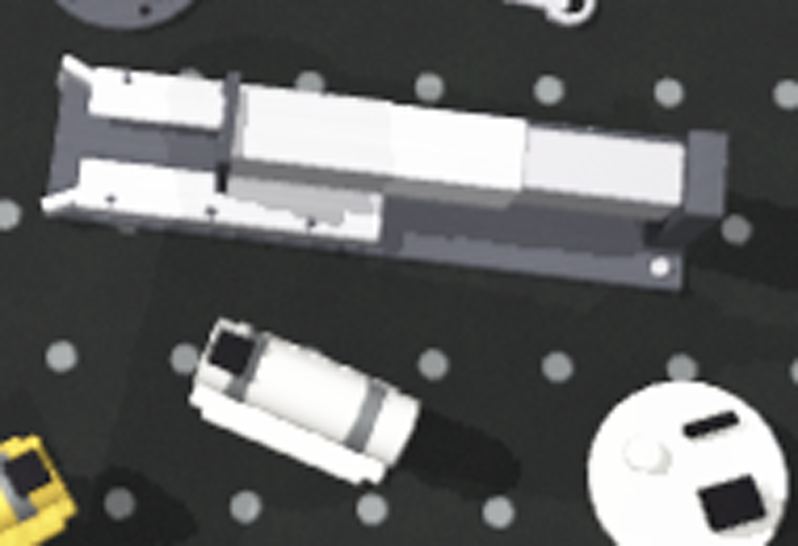

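```bash
cat > h.py <<'E'
import numpy as np, cv2
from scipy.optimize import least_squares
from scipy.spatial.transform import Rotation as Ro
from cell import robot, read_camera
def cam(n): return read_camera(n)
def proj(c,X):
    X=np.atleast_2d(X); Y=X@c["R"].T+c["t"]; p=Y@c["intrinsics"].T; return p[:,:2]/p[:,2:]
def pl(p,L):  # pose x,y(m),yaw -> world from local mm
    L=np.atleast_2d(L)/1000.; c,s=np.cos(p[2]),np.sin(p[2])
    return np.c_[p[0]+c*L[:,0]-s*L[:,1],p[1]+s*L[:,0]+c*L[:,1],L[:,2]]
def box(x0,x1,y0,y1,z0,z1):
    v=[(x,y,z) for x in(x0,x1) for y in(y0,y1) for z in(z0,z1)]
    return [(a,b) for i,a in enumerate(v) for b in v[i+1:] if sum(q!=r for q,r in zip(a,b))==1]
def stand_lines(q=0,):
    return box(-48,48,-205,180,0,8)+box(-20,20,-90-q,72-q,40,80)+box(-27,27,72-q,80-q,24,86)+box(-17,17,-180,-90,43,77)
def cyl(r,y0,y1,zc):
    o=[]; a=np.linspace(0,2*np.pi,17)
    for y in(y0,y1): 
        P=[(r*np.cos(t),y,zc+r*np.sin(t)) for t in a]; o+=list(zip(P[:-1],P[1:]))
    for t in a[::4]: o.append(((r*np.cos(t),y0,zc+r*np.sin(t)),(r*np.cos(t),y1,zc+r*np.sin(t))))
    return o
def mod_lines(): return box(-30,30,-50,50,0,6)+box(-25,25,-60,60,0,6)+cyl(20,-60,60,46)+box(-8,8,36,58,66,74)
def draw(c,sets,roi,f,fn):
    x0,y0,x1,y1=roi
    im=cv2.cvtColor(c["frame"],cv2.COLOR_RGB2BGR)[y0:y1,x0:x1]; im=cv2.resize(im,None,fx=f,fy=f,interpolation=cv2.INTER_CUBIC)
    for p,ls,col in sets:
        for a,b in ls:
            u=(proj(c,pl(p,[a,b]))-[x0,y0]+.5)*f-.5
            cv2.line(im,tuple(int(v) for v in u[0]),tuple(int(v) for v in u[1]),col,1,cv2.LINE_AA)
    cv2.imwrite(fn,im)
def fit(obs,cams,p0):
    def r(p):
        return np.concatenate([(proj(cams[n],pl(p,L))-uv).ravel() for n,L,uv in obs])
    s=least_squares(r,p0,loss='soft_l1'); return s.x,r(s.x).reshape(-1,2)
E
python3 - <<'E'
from h import *
cams={n:cam(n) for n in("scene","top")}
S=lambda x,y:np.array([190+x/4.4,170+y/4.4]); T=lambda x,y:np.array([285+x/4.2,125+y/4.2])
obs=[("scene",(20,-90,40),S(258,335)),("scene",(-20,-90,80),S(248,243)),("scene",(-20,72,80),S(515,222)),("scene",(27,-50,60),S(322,310)),("scene",(20,-10,60),S(385,305)),("scene",(20,30,60),S(447,303)),
("top",(20,-90,80),T(527,120)),("top",(-20,-90,80),T(521,190)),("top",(20,72,80),T(240,85)),("top",(-20,72,80),T(232,160)),("top",(-48,-205,8),T(682,288))]
p,r=fit(obs,cams,[.6,0,-.05]); print(p,np.degrees(p[2]));print(r.round(1))
ob=[("scene",(25,60,0),S(497,192)),("scene",(25,-60,0),S(327,160)),("top",(-25,60,6),T(192,395)),("top",(-25,-60,6),T(375,475)),("top",(0,60,66),T(228,325)),("top",(0,-60,66),T(412,400))]
m,r=fit(ob,cams,[.5,0,-.3]); print(m,np.degrees(m[2]));print(r.round(1))
np.save("p.npy",[p,m])
for n,roi in(("scene",(190,170,370,290)),("top",(285,125,475,255))): draw(cams[n],[(p,stand_lines(),(0,0,255)),(m,mod_lines(),(0,200,0))],roi,4.2,f"pics/{n}1.png")
E
```

```text
[ 0.61996895 -0.05744719 -0.10149278] -5.815108151890908
[[-0.7 -1.4]
 [-0.4 -0.7]
 [-1.3 -0.8]
 [-1.3  1.6]
 [-0.8 -0.7]
 [-0.1 -1.5]
 [-0.7 -0.5]
 [-0.6 -1. ]
 [-0.5 -0.1]
 [-0.6 -2. ]
 [-0.4 -0.1]]
[ 0.4853045  -0.03000776 -0.397657  ] -22.78406754273954
[[-1.2 -0.1]
 [-1.4  0.6]
 [-0.5 -2. ]
 [ 0.7 -1.4]
 [-4.3  1. ]
 [-0.5  3.9]]
```

View pics/scene1.png

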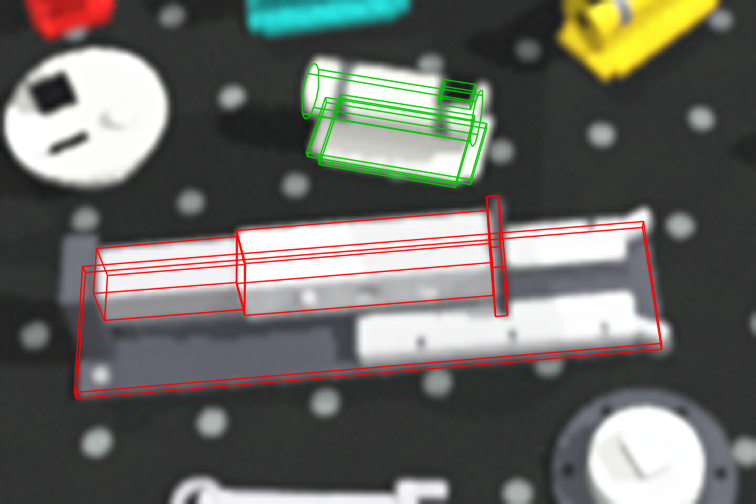

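View pics/top1.png

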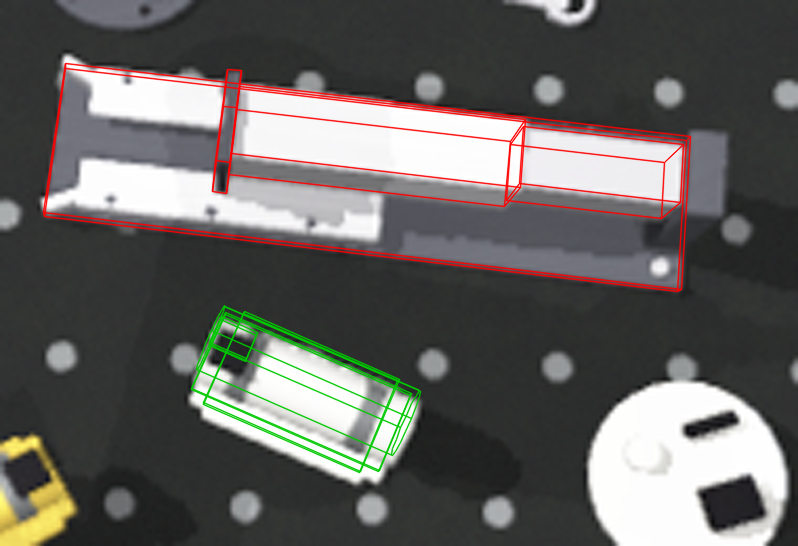

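```bash
python3 - <<'E'
import cv2,numpy as np
a=cv2.imread("pics/scene0.png")[176:218,255:315]; a=cv2.resize(a,None,fx=10,fy=10,interpolation=cv2.INTER_CUBIC)
b=cv2.imread("pics/top0.png")[194:246,324:390]; b=cv2.resize(b,None,fx=10,fy=10,interpolation=cv2.INTER_CUBIC)
cv2.imwrite("pics/ms.png",a);cv2.imwrite("pics/mt.png",b)
E
```

```text
(no output)
```

View pics/ms.png

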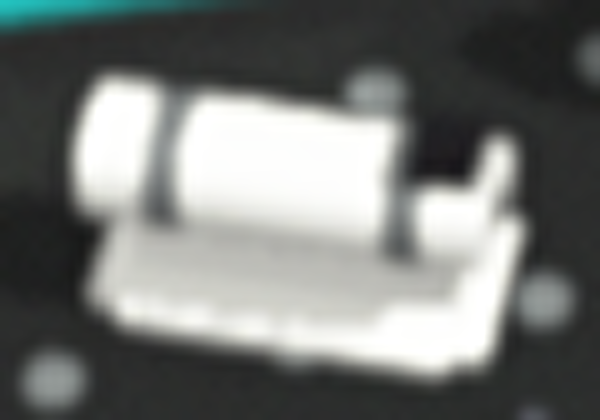

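View pics/mt.png

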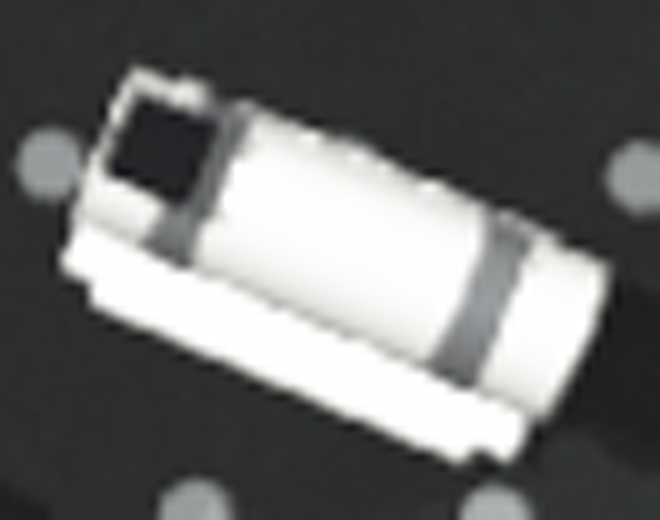

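```bash
python3 - <<'E'
from h import *
cams={n:cam(n) for n in("scene","top")}
S=lambda x,y:np.array([255+x/10,176+y/10])-.45; T=lambda x,y:np.array([324+x/10,194+y/10])-.45
p,m=np.load("p.npy")
ob=[("scene",(30,50,0),S(448,380)),("scene",(30,-50,0),S(118,327)),("scene",(25,-60,0),S(90,302)),("scene",(25,60,0),S(488,370)),
("top",(-25,60,3),T(60,265)),("top",(-30,50,3),T(92,308)),("top",(-30,-50,3),T(462,468)),("top",(-25,-60,3),T(512,465)),("top",(0,47,74),T(160,150)),("scene",(0,47,74),S(445,142))]
# cyl end top corners
def sil(n,y,sgn):
    C=-cams[n]["R"].T@cams[n]["t"]; c,s=np.cos(m[2]),np.sin(m[2]); d=C-[m[0],m[1],.046]; lx=c*d[0]+s*d[1]; lz=d[2]
    a=np.arctan2(lz,lx)-sgn*np.arccos(.02/np.hypot(lx,lz)); return (20*np.cos(a),y,46+20*np.sin(a))
ob+=[("top",sil("top",-60,1),T(608,265)),("top",sil("top",60,1),T(138,65)),("scene",sil("scene",-60,-1),S(105,75))]
m,r=fit(ob,cams,m); print(m,np.degrees(m[2]));print(r.round(1))
for k in("scene","top"):
    i=[j for j,o in enumerate(ob) if o[0]==k]; mm,_=fit([ob[j] for j in i],cams,m); print(k,mm)
np.save("p.npy",[p,m])
draw(cams["scene"],[(m,mod_lines(),(0,200,0))],(255,176,315,218),10,"pics/ms1.png")
draw(cams["top"],[(m,mod_lines(),(0,200,0))],(324,194,390,246),10,"pics/mt1.png")
E
```

```text
[ 0.47884864 -0.02822179 -0.38325211] -21.958728290135895
[[-0.8 -1.2]
 [-0.3 -1. ]
 [-0.3 -0.3]
 [-1.2 -1.1]
 [-0.1  0.1]
 [-0.4 -0.8]
 [ 0.1 -0.9]
 [-0.4 -0.8]
 [-0.2 -0.6]
 [-0.4 -0.5]
 [-0.4 -0.2]
 [-0.3  0.2]
 [-0.2  0. ]]
scene [ 0.481737   -0.02702818 -0.38806766]
top [ 0.47776199 -0.02884213 -0.38960882]
```

View pics/ms1.png

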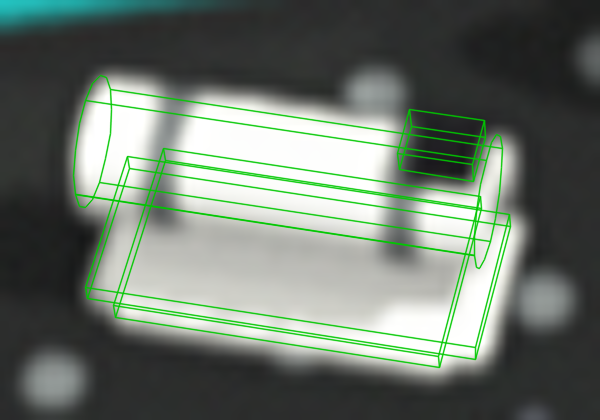

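View pics/mt1.png

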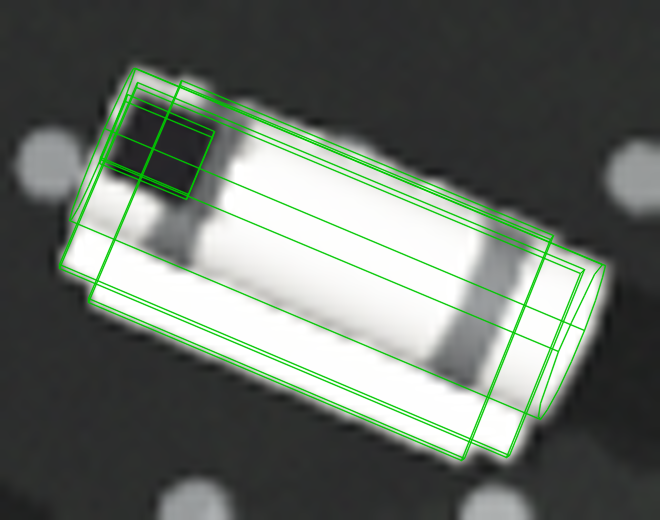

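```bash
cat >> h.py <<'E'
def go(xyz,yaw):
    s=robot.observe(); R=Ro.from_euler('xyz',s["tool_rot"]).as_matrix(); G=Ro.from_euler('xyz',[np.pi,0,yaw]).as_matrix()
    t=R.T@(np.array(xyz)-s["tool_pos"])*100; w=np.degrees(Ro.from_matrix(R.T@G).as_rotvec()); print("rows t cm",t.round(2),"w deg",w.round(2))
def st():
    s=robot.observe(); print("t",round(s["time"],2),"pos",s["tool_pos"].round(4),"rot",s["tool_rot"].round(3),"F",s["contact_force"].round(1),"open",round(s["opening"],4))
def inst(p):  # tcp in stand frame mm
    s=robot.observe(); d=s["tool_pos"][:2]-p[:2]; c,sn=np.cos(p[2]),np.sin(p[2]); print("in stand mm",(1000*np.array([c*d[0]+sn*d[1],-sn*d[0]+c*d[1],s["tool_pos"][2]])).round(1),"yaw rel deg",round(np.degrees(s["tool_rot"][2]-p[2]),2))
E
python3 - <<'E'
from h import *
p,m=np.load("p.npy")
X=pl(p,(3,-50,200))[0]; print(X); go(X,p[2]+np.pi/2)
E
```

```text
[ 0.61788758 -0.10749385  0.2       ]
rows t cm [ 56.47 -25.21   4.57] w deg [-2.000e-02 -2.000e-02 -6.827e+01]
```

```bash
python3 -m crank '[[56.5,-25.2,0,0,0,-68.3,1],[56.5,-25.2,0,0,0,-68.3,1],[56.5,-25.2,0,0,0,-68.3,1],[56.5,-25.2,0,0,0,-68.3,1],[56.5,-25.2,0,0,0,-68.3,1]]' 50
python3 - <<'E'
from h import *
p,m=np.load("p.npy")
st();X=pl(p,(3,-50,150))[0]; go(X,p[2]+np.pi/2)
E
```

```text
time: 0.92
tool_pos: [0.3849, -0.3028, 0.2459]
tool_rot: [3.141, 0.0, 1.221]
contact_force: [1.6, -0.4, -0.8]
opening: 0.0918
t 0.93 pos [ 0.3849 -0.3028  0.2459] rot [3.141 0.    1.221] F [ 1.6 -0.4 -0.8] open 0.0918
rows t cm [26.33 15.2   9.59] w deg [  0.03   0.03 -14.21]
```

```bash
python3 -m crank '[[26.3,15.2,9.5,0,0,-14.2,1],[26.3,15.2,9.5,0,0,-14.2,1],[26.3,15.2,9.5,0,0,-14.2,1],[26.3,15.2,9.5,0,0,-14.2,1],[26.3,15.2,9.5,0,0,-14.2,1]]'
python3 -m crank '[[0,0,0,0,0,0,1]]'
python3 - <<'E'
from h import *
p,m=np.load("p.npy")
st();inst(p);X=pl(p,(3,-50,150))[0]; go(X,p[2]+np.pi/2)
for n in("scene","top"):
    c=cam(n); draw(c,[(p,stand_lines(),(0,0,255))],(190,150,370,290) if n=="scene" else (285,115,475,255),4.2,f"pics/{n}2.png")
    s=robot.observe(); R=Ro.from_euler('xyz',s["tool_rot"]).as_matrix()
    print(n,proj(c,[s["tool_pos"]+R@[0,e*.065,.019] for e in(-1,1)]))
E
```

```text
time: 1.55
tool_pos: [0.6148, -0.1126, 0.1518]
tool_rot: [3.141, 0.0, 1.463]
contact_force: [0.3, 0.3, 0.9]
opening: 0.0918
time: 1.68
tool_pos: [0.6146, -0.1105, 0.1497]
tool_rot: [-3.138, -0.001, 1.468]
contact_force: [-1.2, -0.3, 0.2]
opening: 0.0916
t 1.68 pos [ 0.6146 -0.1105  0.1497] rot [-3.138e+00 -1.000e-03  1.468e+00] F [-1.2 -0.3  0.2] open 0.0916
in stand mm [ 1.000e-01 -5.340e+01  1.497e+02] yaw rel deg 89.92
rows t cm [ 0.34  0.29 -0.03] w deg [-0.18 -0.07 -0.08]
scene [[256.43428472 198.53398581]
 [256.66821981 240.62154858]]
top [[396.79291794 180.745177  ]
 [401.85239115 125.21462193]]
```

View pics/scene2.png

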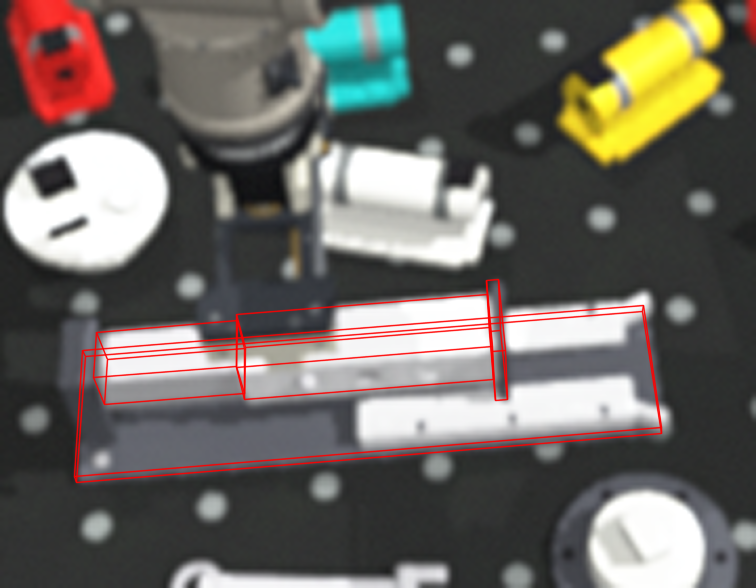

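View pics/top2.png

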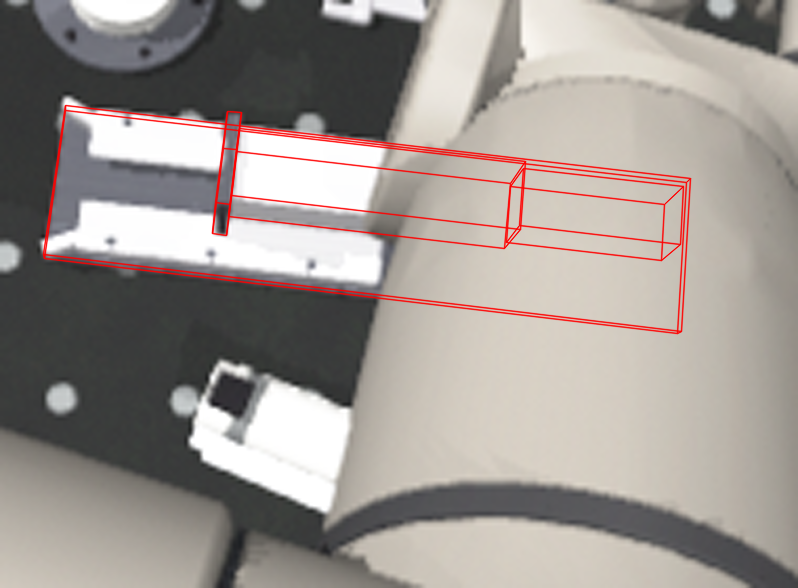

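```bash
python3 - <<'E'
from h import *
c=cam("scene"); draw(c,[],(220,180,300,260),8,"pics/s3.png")
s=robot.observe(); R=Ro.from_euler('xyz',s["tool_rot"]).as_matrix()
for e in(-1,1): print((proj(c,[s["tool_pos"]+R@[dx,e*.046,z] for dx in(-.0095,.0095) for z in(-.02,.019)])-[220,180])*8)
E
```

```text
[[240.61646601 123.05357532]
 [256.20990707 193.26638959]
 [299.87695427 118.75812378]
 [313.81045776 189.04727586]]
[[238.24211263 364.65589059]
 [254.70743369 431.40244296]
 [300.64318758 359.97158609]
 [315.2706961  426.81203403]]
```

View pics/s3.png

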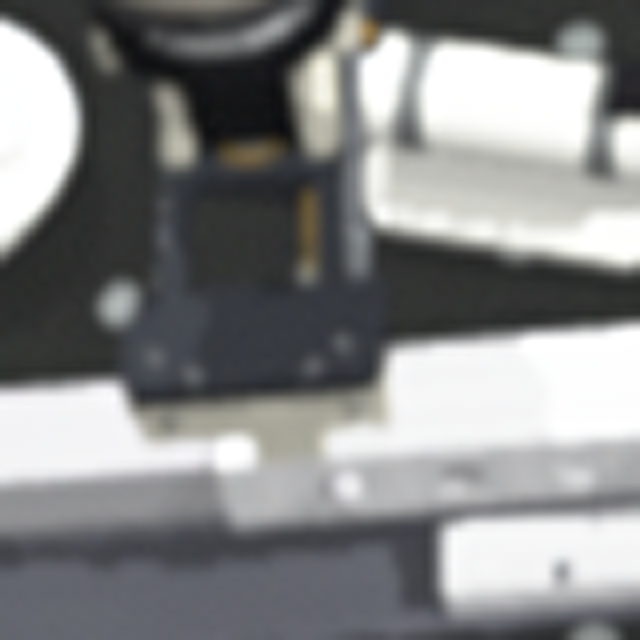

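```bash
python3 - <<'E'
from h import *
p,m=np.load("p.npy")
X=pl(p,(0.5,-48.7,61))[0]; go(X,p[2]+np.pi/2)
E
```

```text
rows t cm [0.88 0.17 9.15] w deg [-0.03  0.03 -0.35]
```

```bash
python3 - <<'E'
from h import *
p,m=np.load("p.npy")
st();inst(p)
E
python3 -m crank '[[0,0,0,0,0,0,1]]'; python3 -m crank '[[0,0,0,0,0,0,1]]'
python3 - <<'E'
from h import *
p,m=np.load("p.npy")
st();inst(p)
X=pl(p,(0.5,-48.7,61))[0]; go(X,p[2]+np.pi/2)
E
```

```text
t 1.82 pos [ 0.6129 -0.1145  0.1525] rot [-3.141  0.     1.463] F [-0.4 -0.2 -0.8] open 0.0919
in stand mm [ -1.2 -57.5 152.5] yaw rel deg 89.65
time: 1.95
tool_pos: [0.6129, -0.1153, 0.1533]
tool_rot: [3.141, 0.001, 1.461]
contact_force: [1.1, -0.5, -0.5]
opening: 0.0918
time: 2.08
tool_pos: [0.613, -0.1152, 0.1533]
tool_rot: [3.14, 0.0, 1.461]
contact_force: [-0.3, -0.3, -0.6]
opening: 0.092
t 2.08 pos [ 0.613  -0.1152  0.1533] rot [3.14  0.    1.461] F [-0.3 -0.3 -0.6] open 0.092
in stand mm [ -1.1 -58.1 153.3] yaw rel deg 89.55
rows t cm [0.95 0.14 9.23] w deg [ 0.06  0.02 -0.45]
```

```bash
python3 - <<'E'
from h import *
p,m=np.load("p.npy")
c=cam("scene"); draw(c,[],(240,220,300,260),13,"pics/s4.png")
s=robot.observe(); st(); R=Ro.from_euler('xyz',s["tool_rot"]).as_matrix()
f=lambda X:((proj(c,X)-[240,220]+.5)*13).round(0)
print(f([s["tool_pos"]+R@[dx,.065,z] for dx in(-.0095,.0095) for z in(-.02,.019)]))
print("btn",f(pl(p,[(27,-50,60),(20,-50,60),(20,-10,60),(20,30,60),(20,-90,80),(20,-90,40)])))
E
```

```text
t 2.12 pos [ 0.613  -0.115   0.1532] rot [3.141 0.    1.462] F [-0.1  0.7 -0.2] open 0.092
[[129. 164.]
 [156. 271.]
 [232. 156.]
 [256. 264.]]
btn [[290. 294.]
 [290. 264.]
 [483. 248.]
 [676. 233.]
 [ 82. 230.]
 [109. 329.]]
```

View pics/s4.png

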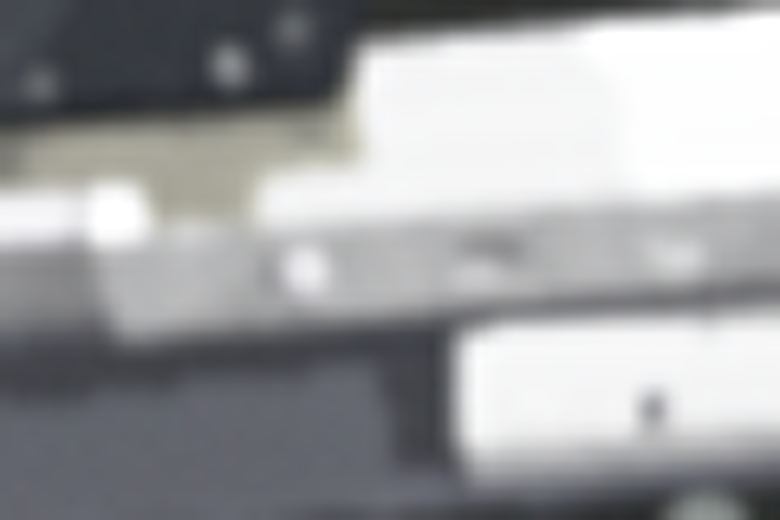

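```bash
python3 -m crank '[[1.06,0.24,4,0,0,-0.4,1],[1.06,0.24,8,0,0,-0.4,1],[1.06,0.24,9.2,0,0,-0.4,1],[1.06,0.24,9.2,0,0,-0.4,1],[1.06,0.24,9.2,0,0,-0.4,1]]'
python3 - <<'E'
from h import *
p,m=np.load("p.npy")
st(); inst(p)
c=cam("scene"); draw(c,[],(240,210,300,255),13,"pics/s5.png")
E
```

```text
time: 2.75
tool_pos: [0.6179, -0.1044, 0.0623]
tool_rot: [3.138, 0.001, 1.47]
contact_force: [-0.2, 0.1, 0.9]
opening: 0.0916
t 2.75 pos [ 0.6179 -0.1044  0.0623] rot [3.138e+00 1.000e-03 1.470e+00] F [-0.2  0.1  0.9] open 0.0916
in stand mm [  2.7 -46.9  62.3] yaw rel deg 90.03
```

View pics/s5.png

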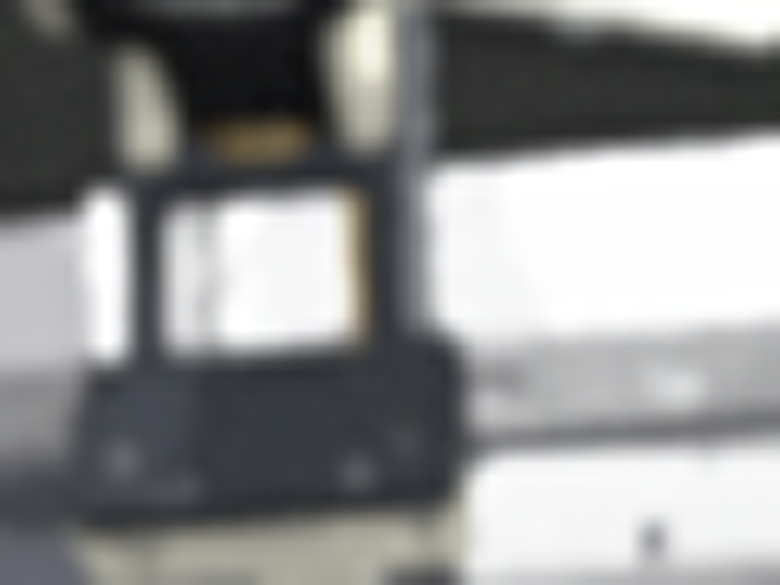

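```bash
python3 -m crank '[[0,0,0,0,0,0,0.6],[0,0,0,0,0,0,0.4],[0,0,0,0,0,0,0.4],[0,0,0,0,0,0,0.4]]' 12
python3 -m crank '[[0,0,0,0,0,0,0.4],[0,0,0,0,0,0,0.4]]' 12
python3 - <<'E'
from h import *
p,m=np.load("p.npy")
st(); inst(p)
c=cam("scene"); draw(c,[],(230,200,310,275),8,"pics/s6.png")
E
```

```text
time: 3.3
tool_pos: [0.6169, -0.1038, 0.0604]
tool_rot: [3.142, 0.0, 1.47]
contact_force: [0.3, 0.3, -0.2]
opening: 0.0564
time: 3.55
tool_pos: [0.6162, -0.1037, 0.0604]
tool_rot: [-3.14, 0.0, 1.47]
contact_force: [-3.2, -0.2, 1.1]
opening: 0.0401
t 3.55 pos [ 0.6162 -0.1037  0.0604] rot [-3.14  0.    1.47] F [-3.2 -0.2  1.1] open 0.0401
in stand mm [  0.9 -46.4  60.4] yaw rel deg 90.06
```

View pics/s6.png

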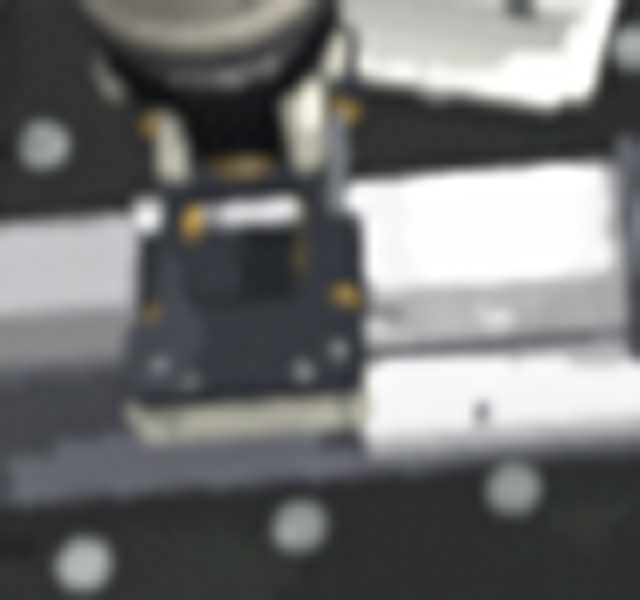

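```bash
python3 -m crank '[[0,0,0,0,0,0,0.3],[0,0,0,0,0,0,0.3]]' 50
python3 -m crank '[[-0.1,0,0,0,0,0,0.3],[-0.2,0,0,0,0,0,0.3],[-0.3,0,0,0,0,0,0.3]]'
python3 -m crank '[[-0.1,0,0,0,0,0,0.3],[-0.2,0,0,0,0,0,0.3],[-0.3,0,0,0,0,0,0.3]]'
python3 - <<'E'
from h import *
p,m=np.load("p.npy")
st(); inst(p)
E
```

```text
time: 3.85
tool_pos: [0.6162, -0.1038, 0.0604]
tool_rot: [-3.14, -0.0, 1.47]
contact_force: [-5.3, -0.4, 4.8]
opening: 0.04
time: 4.22
tool_pos: [0.616, -0.1054, 0.0604]
tool_rot: [-3.14, -0.002, 1.47]
contact_force: [-5.1, 5.8, 4.3]
opening: 0.0394
time: 4.6
tool_pos: [0.6158, -0.1079, 0.0604]
tool_rot: [-3.14, -0.003, 1.47]
contact_force: [-3.3, 9.5, 4.2]
opening: 0.0395
t 4.6 pos [ 0.6158 -0.1079  0.0604] rot [-3.14e+00 -3.00e-03  1.47e+00] F [-3.3  9.5  4.2] open 0.0395
in stand mm [  0.9 -50.6  60.4] yaw rel deg 90.04
```

```bash
python3 -m crank '[[-0.1,0,0,0,0,0,0.3],[-0.2,0,0,0,0,0,0.3],[-0.3,0,0,0,0,0,0.3]]'
python3 -m crank '[[-0.1,0,0,0,0,0,0.3],[-0.2,0,0,0,0,0,0.3],[-0.3,0,0,0,0,0,0.3]]'
python3 -m crank '[[-0.1,0,0,0,0,0,0.3],[-0.2,0,0,0,0,0,0.3],[-0.3,0,0,0,0,0,0.3],[-0.3,0,0,0,0,0,0.3]]'
python3 - <<'E'
from h import *
p,m=np.load("p.npy")
st(); inst(p)
c=cam("scene"); draw(c,[(p,stand_lines(),(0,0,255))],(220,190,320,270),8,"pics/s7.png")
E
```

```text
time: 4.97
tool_pos: [0.6155, -0.1101, 0.0604]
tool_rot: [-3.14, -0.003, 1.47]
contact_force: [-3.9, 8.8, 4.5]
opening: 0.0396
time: 5.35
tool_pos: [0.6151, -0.1142, 0.0604]
tool_rot: [-3.14, -0.002, 1.47]
contact_force: [-5.2, 5.5, 3.9]
opening: 0.0394
time: 5.85
tool_pos: [0.6148, -0.1175, 0.0604]
tool_rot: [-3.14, -0.002, 1.47]
contact_force: [-4.0, 5.1, 4.8]
opening: 0.0392
t 5.85 pos [ 0.6148 -0.1175  0.0604] rot [-3.14e+00 -2.00e-03  1.47e+00] F [-4.   5.1  4.8] open 0.0392
in stand mm [  0.9 -60.3  60.4] yaw rel deg 90.04
```

View pics/s7.png

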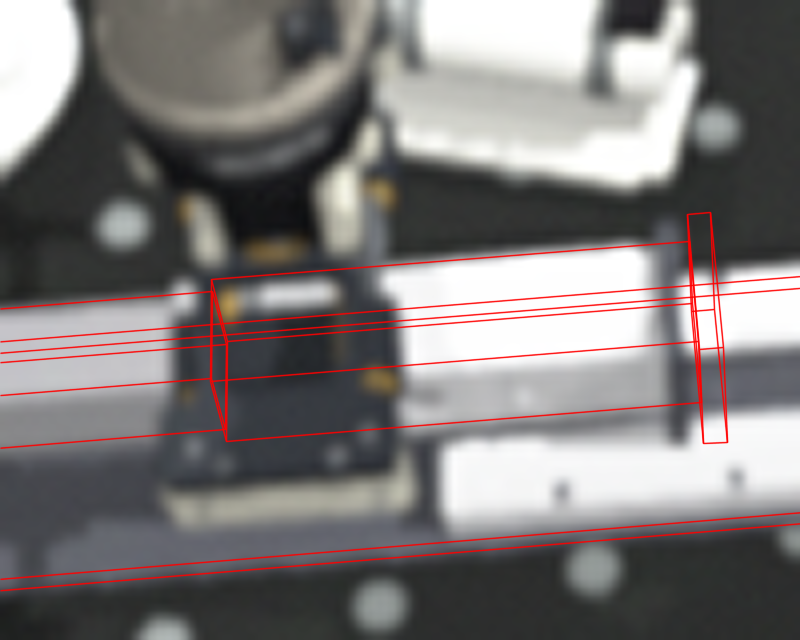

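```bash
python3 -m crank '[[-0.4,0,0,0,0,0,0.3],[-0.8,0,0,0,0,0,0.3],[-1.2,0,0,0,0,0,0.3],[-1.6,0,0,0,0,0,0.3],[-1.9,0,0,0,0,0,0.3]]' 20
python3 -m crank '[[-0.1,0,0,0,0,0,0.3],[-0.2,0,0,0,0,0,0.3],[-0.2,0,0,0,0,0,0.3]]' 
python3 - <<'E'
from h import *
p,m=np.load("p.npy")
st(); inst(p)
c=cam("scene"); draw(c,[(p,stand_lines(34),(0,0,255))],(220,190,320,270),8,"pics/s8.png")
E
```

```text
time: 6.52
tool_pos: [0.6129, -0.1364, 0.0604]
tool_rot: [-3.14, -0.002, 1.47]
contact_force: [-4.7, 4.9, 4.2]
opening: 0.04
time: 6.9
tool_pos: [0.6125, -0.1397, 0.0604]
tool_rot: [-3.14, 0.0, 1.47]
contact_force: [-5.6, 0.2, 4.8]
opening: 0.0404
t 6.9 pos [ 0.6125 -0.1397  0.0604] rot [-3.14  0.    1.47] F [-5.6  0.2  4.8] open 0.0404
in stand mm [  1.  -82.6  60.4] yaw rel deg 90.06
```

View pics/s8.png

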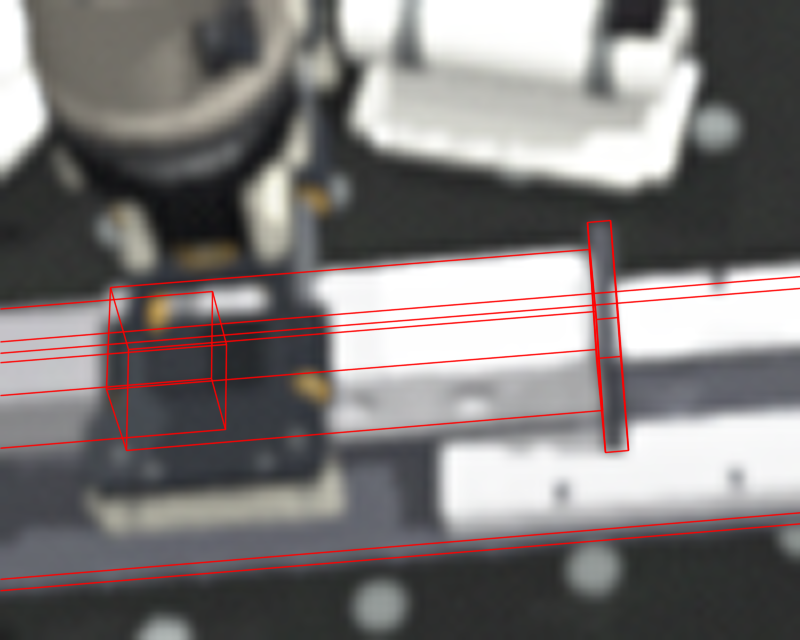

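```bash
python3 -m crank '[[-0.1,0,0,0,0,0,0.3],[-0.2,0,0,0,0,0,0.3],[-0.3,0,0,0,0,0,0.3],[-0.3,0,0,0,0,0,0.3]]' 14
python3 -m crank '[[-0.05,0,0,0,0,0,0.3],[-0.1,0,0,0,0,0,0.3],[-0.1,0,0,0,0,0,0.3]]' 
python3 - <<'E'
from h import *
p,m=np.load("p.npy")
st(); inst(p)
E
python3 -m crank '[[-0.05,0,0,0,0,0,0.3],[-0.1,0,0,0,0,0,0.3],[-0.1,0,0,0,0,0,0.3]]'
```

```text
time: 7.45
tool_pos: [0.6122, -0.1424, 0.0604]
tool_rot: [-3.14, -0.0, 1.47]
contact_force: [-4.7, 1.5, 4.0]
opening: 0.0401
time: 7.82
tool_pos: [0.6122, -0.143, 0.0604]
tool_rot: [-3.14, -0.001, 1.47]
contact_force: [-4.8, 2.8, 4.4]
opening: 0.0397
t 7.83 pos [ 0.6122 -0.143   0.0604] rot [-3.14e+00 -1.00e-03  1.47e+00] F [-4.8  2.8  4.4] open 0.0397
in stand mm [  0.9 -85.9  60.4] yaw rel deg 90.05
time: 8.2
tool_pos: [0.6121, -0.144, 0.0604]
tool_rot: [-3.14, -0.001, 1.47]
contact_force: [-5.0, 2.9, 4.7]
opening: 0.04
```

```bash
python3 -m crank '[[-0.05,0,0,0,0,0,0.3],[-0.1,0,0,0,0,0,0.3],[-0.1,0,0,0,0,0,0.3]]'
python3 - <<'E'
from h import *
p,m=np.load("p.npy")
st(); inst(p)
c=cam("scene"); draw(c,[(p,stand_lines(40),(0,0,255))],(240,210,300,255),13,"pics/s9.png")
E
```

```text
time: 8.57
tool_pos: [0.612, -0.1447, 0.0604]
tool_rot: [-3.14, -0.001, 1.47]
contact_force: [-5.0, 3.5, 4.5]
opening: 0.04
t 8.57 pos [ 0.612  -0.1447  0.0604] rot [-3.14e+00 -1.00e-03  1.47e+00] F [-5.   3.5  4.5] open 0.04
in stand mm [  0.9 -87.7  60.4] yaw rel deg 90.06
```

View pics/s9.png

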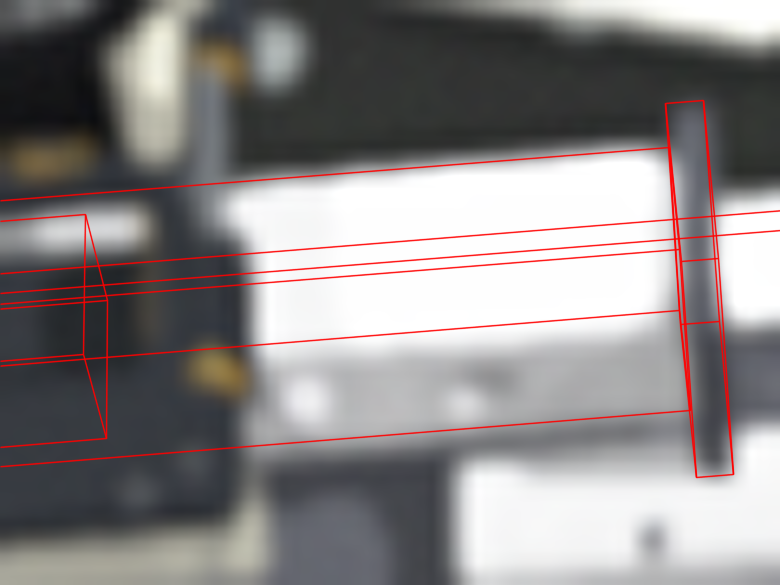

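```bash
python3 -m crank '[[-0.05,0,0,0,0,0,0.3],[-0.1,0,0,0,0,0,0.3],[-0.1,0,0,0,0,0,0.3]]'
python3 -m crank '[[-0.05,0,0,0,0,0,0.3],[-0.1,0,0,0,0,0,0.3],[-0.1,0,0,0,0,0,0.3]]'
python3 - <<'E'
from h import *
p,m=np.load("p.npy")
st(); inst(p)
c=cam("scene"); draw(c,[(p,stand_lines(40),(0,0,255))],(240,210,300,255),13,"pics/s10.png")
E
```

```text
time: 9.0
tool_pos: [0.612, -0.145, 0.0604]
tool_rot: [-3.14, -0.002, 1.47]
contact_force: [-4.2, 5.0, 5.1]
opening: 0.0397
time: 9.38
tool_pos: [0.6119, -0.1452, 0.0604]
tool_rot: [-3.14, -0.003, 1.47]
contact_force: [-3.3, 9.5, 5.2]
opening: 0.0397
t 9.38 pos [ 0.6119 -0.1452  0.0604] rot [-3.14e+00 -3.00e-03  1.47e+00] F [-3.3  9.5  5.2] open 0.0397
in stand mm [  0.9 -88.1  60.4] yaw rel deg 90.06
```

View pics/s10.png

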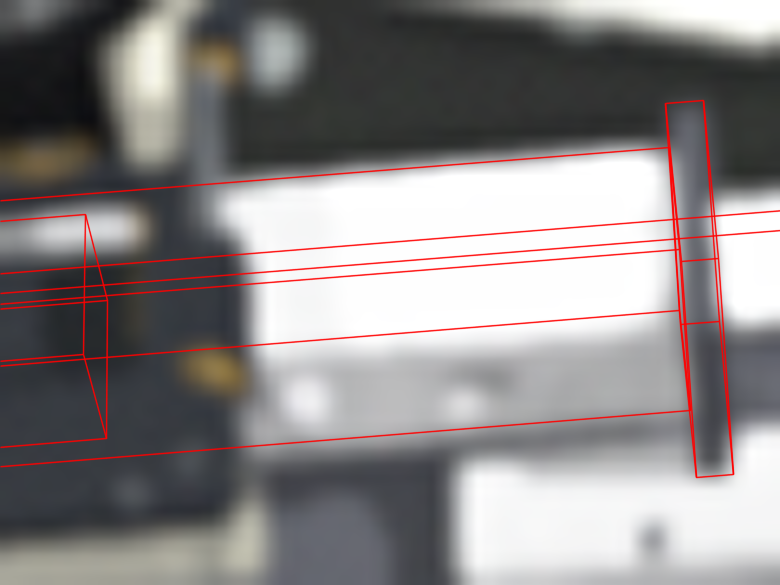

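The force rises with no movement of the stop, and the button shows at (305,400) in the crop. So the sleeve is locked in the second hole. I'll release it and lift.

```bash
python3 -m crank '[[0.25,0,0,0,0,0,0.3],[0.25,0,0,0,0,0,0.7],[0.25,0,0,0,0,0,1],[0.25,0,0,0,0,0,1],[0.25,0,-1,0,0,0,1]]'
python3 -m crank '[[0,0,-5,0,0,0,1],[0,0,-9,0,0,0,1],[0,0,-9,0,0,0,1]]'
python3 - <<'E'
from h import *
p,m=np.load("p.npy")
st(); X=pl(m,(0,0,145))[0]; print(X); go(X,m[2]+np.pi/2)
E
```

```text
time: 10.05
tool_pos: [0.6123, -0.145, 0.07]
tool_rot: [-3.14, -0.0, 1.47]
contact_force: [0.2, -0.8, 0.0]
opening: 0.0752
time: 10.42
tool_pos: [0.6148, -0.1458, 0.1652]
tool_rot: [3.133, 0.002, 1.47]
contact_force: [0.4, -0.1, 0.3]
opening: 0.0919
t 10.43 pos [ 0.6148 -0.1458  0.1652] rot [3.133e+00 2.000e-03 1.470e+00] F [ 0.4 -0.1  0.3] open 0.0919
[ 0.47884864 -0.02822179  0.145     ]
rows t cm [ 10.34 -14.72   1.88] w deg [ 0.5   0.06 16.19]
```

```bash
python3 -m crank '[[10.3,-14.7,1.9,0,0,16.2,1],[10.3,-14.7,1.9,0,0,16.2,1],[10.3,-14.7,1.9,0,0,16.2,1],[10.3,-14.7,1.9,0,0,16.2,1],[10.3,-14.7,1.9,0,0,16.2,1]]'
python3 -m crank '[[0,0,0,0,0,0,1],[0,0,0,0,0,0,1]]'
python3 - <<'E'
from h import *
p,m=np.load("p.npy")
c=cam("scene"); draw(c,[(p,stand_lines(40),(0,0,255)),(m,mod_lines(),(0,200,0))],(220,150,380,270),5,"pics/s11.png")
st(); X=pl(m,(0,0,46))[0]; print(X); go(X,m[2]+np.pi/2)
E
```

```text
time: 11.05
tool_pos: [0.4776, -0.0281, 0.1417]
tool_rot: [3.14, -0.0, 1.188]
contact_force: [0.2, -0.2, 0.2]
opening: 0.092
time: 11.3
tool_pos: [0.4775, -0.0285, 0.1413]
tool_rot: [3.141, 0.0, 1.186]
contact_force: [-0.1, 0.5, -0.1]
opening: 0.0919
t 11.35 pos [ 0.4773 -0.0284  0.1413] rot [3.141 0.    1.187] F [ 0.7  0.1 -0.1] open 0.0919
[ 0.47884864 -0.02822179  0.046     ]
rows t cm [0.07 0.13 9.53] w deg [ 0.01  0.   -0.05]
```

View pics/s11.png

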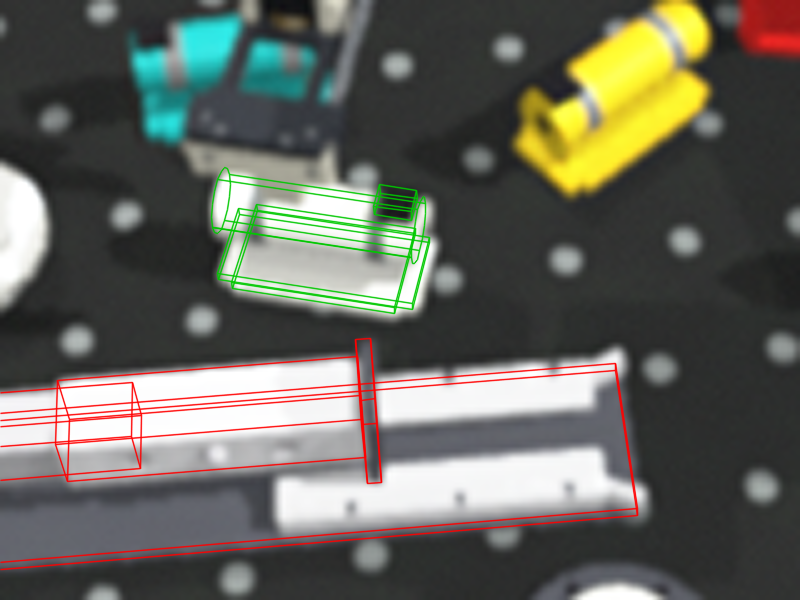

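```bash
python3 -m crank '[[0.1,0.1,5,0,0,0,1],[0.1,0.1,9.5,0,0,0,1],[0.1,0.1,9.5,0,0,0,1],[0.1,0.1,9.5,0,0,0,1]]' 10
python3 -m crank '[[0,0,0,0,0,0,0.6],[0,0,0,0,0,0,0.3],[0,0,0,0,0,0,0.3],[0,0,0,0,0,0,0.3],[0,0,0,0,0,0,0.3]]' 10
python3 -m crank '[[0,0,0,0,0,0,0.3]]' 35
python3 -m crank '[[0,0,0,0,0,0,0.3]]'
python3 - <<'E'
from h import *
p,m=np.load("p.npy")
st(); inst(m)
E
```

```text
time: 11.85
tool_pos: [0.4791, -0.0276, 0.0475]
tool_rot: [3.14, -0.0, 1.187]
contact_force: [0.6, 0.3, 0.5]
opening: 0.0919
time: 12.48
tool_pos: [0.4781, -0.0273, 0.0465]
tool_rot: [3.141, 0.0, 1.187]
contact_force: [0.4, 0.0, -0.3]
opening: 0.0464
time: 12.6
tool_pos: [0.4788, -0.0275, 0.0466]
tool_rot: [3.14, -0.0, 1.187]
contact_force: [1.1, -1.1, 0.1]
opening: 0.0389
time: 12.72
tool_pos: [0.4788, -0.0275, 0.0466]
tool_rot: [3.14, -0.0, 1.187]
contact_force: [2.2, -0.3, 0.9]
opening: 0.0391
t 12.72 pos [ 0.4788 -0.0275  0.0466] rot [ 3.14  -0.     1.187] F [ 2.2 -0.3  0.9] open 0.0391
in stand mm [-0.3  0.6 46.6] yaw rel deg 89.99
```

```bash
python3 - <<'E'
from h import *
p,m=np.load("p.npy")
c=cam("top"); 
def back(u,z):
    r=c["R"].T@np.linalg.solve(c["intrinsics"],[u[0],u[1],1]); C=-c["R"].T@c["t"]; return C+r*(z-C[2])/r[2]
for n,u,z in(("flange boss",(315,107),.044),("flange",(314,113),.01),("bare top",(205,172),.108),("bare",(214,188),0),("yellow",(275,250),.03),("spanner",(395,118),.0)):
    X=back(u,z); d=X[:2]-p[:2]; a=p[2]; print(n,X.round(3),"stand",(1000*np.array([np.cos(a)*d[0]+np.sin(a)*d[1],-np.sin(a)*d[0]+np.cos(a)*d[1]])).round())
X=pl(p,(0.9,252,75))[0]; print(X); go(X,p[2]+np.pi/2)
E
```

```text
flange boss [0.761 0.079 0.044] stand [126. 150.]
flange [0.76  0.083 0.01 ] stand [125. 154.]
bare top [0.566 0.322 0.108] stand [-92. 372.]
bare [0.555 0.332 0.   ] stand [-104.  381.]
yellow [0.4   0.165 0.03 ] stand [-242.  199.]
spanner [ 0.755 -0.131  0.   ] stand [142. -60.]
[0.64639661 0.19316483 0.075     ]
rows t cm [26.73  7.3  -2.83] w deg [  0.09   0.   -16.16]
```

```bash
python3 -m crank '[[0,0,-3,0,0,0,0.3],[0,0,-5.5,0,0,0,0.3],[6,1.6,-6.3,0,0,-5,0.3],[11,3,-6.3,0,0,-9,0.3],[16,4.4,-6.3,0,0,-13,0.3]]' 40
python3 - <<'E'
from h import *
p,m=np.load("p.npy")
st(); X=pl(p,(0.9,252,100))[0]; go(X,p[2]+np.pi/2)
E
```

```text
time: 13.4
tool_pos: [0.5785, 0.106, 0.1087]
tool_rot: [-3.139, 0.001, 1.417]
contact_force: [0.6, -0.6, -2.4]
opening: 0.039
t 13.4 pos [0.5785 0.106  0.1087] rot [-3.139e+00  1.000e-03  1.417e+00] F [ 0.6 -0.6 -2.4] open 0.039
rows t cm [9.66 5.37 0.84] w deg [-0.15  0.04 -3.03]
```

```bash
python3 -m crank '[[5,2.7,0.4,0,0,-1.5,0.3],[9.6,5.4,0.8,0,0,-3,0.3],[9.6,5.4,0.8,0,0,-3,0.3],[9.6,5.4,0.8,0,0,-3,0.3],[9.6,5.4,0.8,0,0,-3,0.3]]'
python3 - <<'E'
from h import *
p,m=np.load("p.npy")
st(); inst(p);X=pl(p,(0.9,252,57))[0]; go(X,p[2]+np.pi/2)
E
```

```text
time: 14.02
tool_pos: [0.6462, 0.19, 0.1011]
tool_rot: [-3.14, 0.001, 1.466]
contact_force: [1.0, 0.1, -3.0]
opening: 0.039
t 14.03 pos [0.6462 0.19   0.1011] rot [-3.140e+00  1.000e-03  1.466e+00] F [ 1.   0.1 -3. ] open 0.039
in stand mm [  1.1 248.8 101.1] yaw rel deg 89.78
rows t cm [ 0.32 -0.01  4.41] w deg [-0.09  0.04 -0.22]
```

```bash
python3 -m crank '[[0.4,0,2.5,0,0,-0.2,0.3],[0.4,0,4.4,0,0,-0.2,0.3],[0.4,0,4.4,0,0,-0.2,0.3],[0.4,0,4.4,0,0,-0.2,0.3]]'
python3 - <<'E'
from h import *
p,m=np.load("p.npy")
c=cam("scene"); pm=[*pl(p,(0.9,251,0))[0][:2],p[2]]
L=[((a[0],a[1],a[2]+10),(b[0],b[1],b[2]+10)) for a,b in mod_lines()]
draw(c,[(p,stand_lines(40),(0,0,255)),(pm,L,(0,200,0))],(280,160,410,260),6,"pics/s12.png")
st(); inst(p);X=pl(p,(0.9,252,56.6))[0]; go(X,p[2]+np.pi/2)
c=cam("top"); draw(c,[(p,stand_lines(40),(0,0,255)),(pm,L,(0,200,0))],(230,110,380,230),5,"pics/t12.png")
E
```

```text
time: 14.52
tool_pos: [0.6479, 0.1947, 0.0581]
tool_rot: [3.141, -0.0, 1.47]
contact_force: [0.0, -0.2, -2.8]
opening: 0.039
t 14.57 pos [0.6481 0.1948 0.0584] rot [ 3.14 -0.    1.47] F [-0.6  0.3 -3.7] open 0.039
in stand mm [  2.4 253.8  58.4] yaw rel deg 90.02
rows t cm [-0.18 -0.15  0.18] w deg [ 0.09 -0.02  0.02]
```

View pics/s12.png

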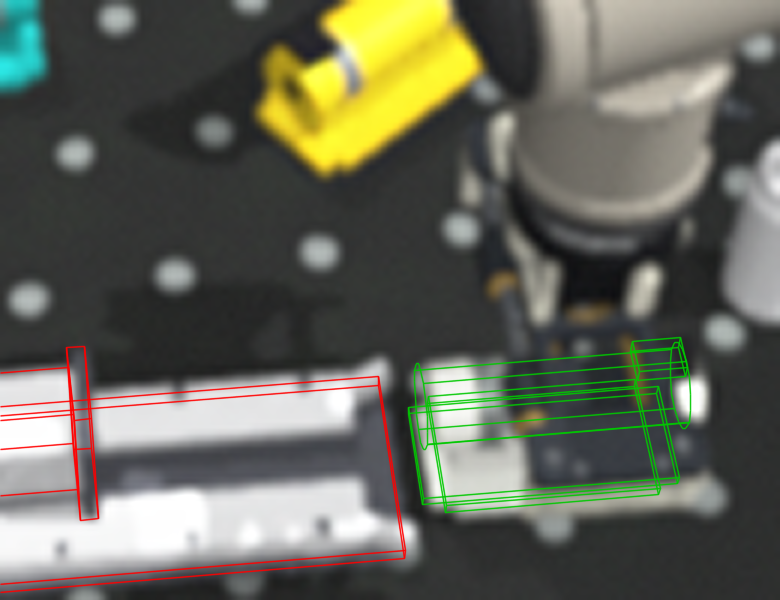

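View pics/t12.png

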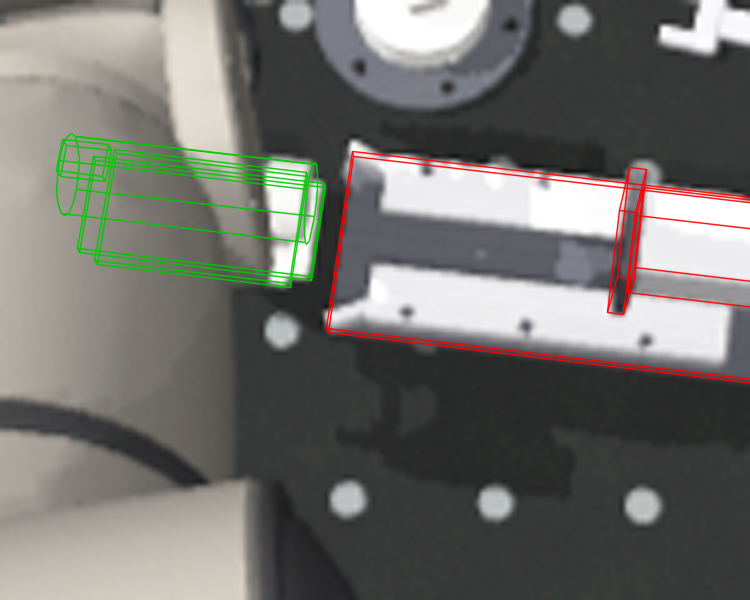

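```bash
python3 -m crank '[[0,-0.15,0.2,0,0,0,0.3],[0,-0.15,0.2,0,0,0,0.3],[0,-0.15,0.2,0,0,0,0.3]]'
python3 - <<'E'
from h import *
p,m=np.load("p.npy")
st(); inst(p);X=pl(p,(0.9,200,56.4))[0]; go(X,p[2]+np.pi/2)
E
```

```text
time: 15.0
tool_pos: [0.646, 0.1952, 0.0555]
tool_rot: [3.141, 0.0, 1.47]
contact_force: [-0.1, -0.5, -3.8]
opening: 0.0389
t 15.0 pos [0.646  0.1952 0.0555] rot [3.141 0.    1.47 ] F [-0.1 -0.5 -3.8] open 0.0389
in stand mm [  0.3 254.   55.5] yaw rel deg 90.05
rows t cm [-5.4   0.06 -0.09] w deg [0.01 0.   0.05]
```

```bash
python3 -m crank '[[-0.4,0.06,-0.1,0,0,0,0.3],[-0.8,0.06,-0.1,0,0,0,0.3],[-1.2,0.06,-0.1,0,0,0,0.3],[-1.7,0.06,-0.1,0,0,0,0.3],[-2.2,0.06,-0.1,0,0,0,0.3]]'
python3 -m crank '[[-0.4,0,0,0,0,0,0.3],[-0.8,0,0,0,0,0,0.3],[-1.2,0,0,0,0,0,0.3]]'
python3 - <<'E'
from h import *
p,m=np.load("p.npy")
st(); inst(p)
E
```

```text
time: 15.62
tool_pos: [0.6443, 0.1728, 0.0564]
tool_rot: [-3.142, 0.0, 1.47]
contact_force: [0.6, -0.7, -2.7]
opening: 0.0392
time: 16.0
tool_pos: [0.6431, 0.1611, 0.0564]
tool_rot: [3.142, 0.0, 1.47]
contact_force: [-0.3, 0.5, -2.9]
opening: 0.0393
t 16.0 pos [0.6431 0.1611 0.0564] rot [3.142 0.    1.47 ] F [-0.3  0.5 -2.9] open 0.0393
in stand mm [  0.9 219.7  56.4] yaw rel deg 90.05
```

```bash
python3 -m crank '[[-0.4,0,0,0,0,0,0.3],[-0.8,0,0,0,0,0,0.3],[-1.2,0,0,0,0,0,0.3]]'
python3 -m crank '[[-0.4,0,0,0,0,0,0.3],[-0.8,0,0,0,0,0,0.3],[-1.2,0,0,0,0,0,0.3]]'
python3 - <<'E'
from h import *
p,m=np.load("p.npy")
st(); inst(p)
c=cam("scene"); draw(c,[],(270,180,380,260),7,"pics/s13.png")
E
```

```text
time: 16.38
tool_pos: [0.6419, 0.1491, 0.0564]
tool_rot: [3.142, 0.0, 1.47]
contact_force: [0.2, 0.0, -3.1]
opening: 0.0392
time: 16.75
tool_pos: [0.6407, 0.1371, 0.0564]
tool_rot: [3.142, 0.0, 1.47]
contact_force: [-0.6, 1.1, -3.9]
opening: 0.0394
t 16.75 pos [0.6407 0.1371 0.0564] rot [3.142 0.    1.47 ] F [-0.6  1.1 -3.9] open 0.0394
in stand mm [  0.9 195.7  56.4] yaw rel deg 90.05
```

View pics/s13.png

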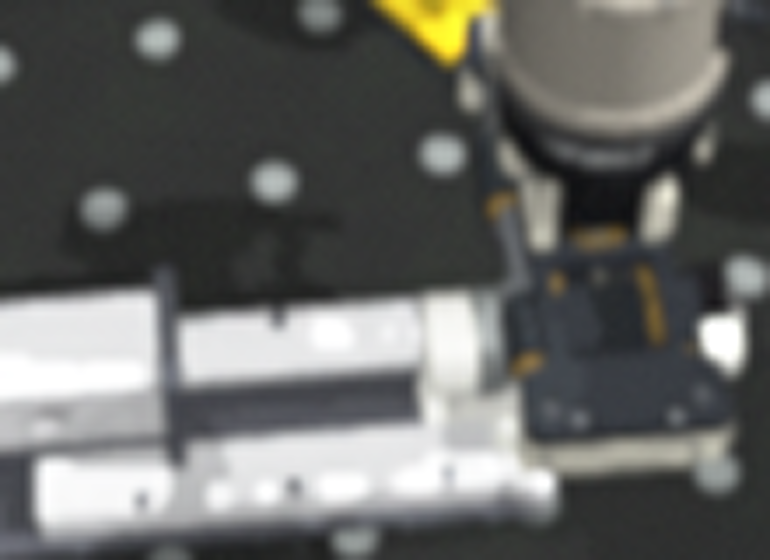

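Free entry: no force, with the foot's nose under the lips. I'll go on.

```bash
python3 -m crank '[[-0.5,0,0,0,0,0,0.3],[-1,0,0,0,0,0,0.3],[-1.5,0,0,0,0,0,0.3],[-2,0,0,0,0,0,0.3]]'
python3 -m crank '[[-0.5,0,0,0,0,0,0.3],[-1,0,0,0,0,0,0.3],[-1.5,0,0,0,0,0,0.3],[-2,0,0,0,0,0,0.3]]'
python3 -m crank '[[-0.5,0,0,0,0,0,0.3],[-1,0,0,0,0,0,0.3],[-1.5,0,0,0,0,0,0.3],[-2,0,0,0,0,0,0.3]]'
python3 -m crank '[[-0.5,0,0,0,0,0,0.3],[-1,0,0,0,0,0,0.3],[-1.5,0,0,0,0,0,0.3],[-1.5,0,0,0,0,0,0.3]]'
python3 - <<'E'
from h import *
p,m=np.load("p.npy")
st(); inst(p)
c=cam("scene"); draw(c,[],(250,180,360,260),7,"pics/s14.png")
E
```

```text
time: 17.3
tool_pos: [0.6387, 0.1171, 0.0564]
tool_rot: [3.142, 0.0, 1.47]
contact_force: [-0.1, 0.5, -3.6]
opening: 0.0392
time: 17.8
tool_pos: [0.6367, 0.0973, 0.0564]
tool_rot: [-3.142, 0.0, 1.47]
contact_force: [-0.3, -0.4, -3.8]
opening: 0.039
time: 18.3
tool_pos: [0.6347, 0.0774, 0.0564]
tool_rot: [3.142, 0.0, 1.47]
contact_force: [0.2, 0.8, -3.1]
opening: 0.0391
time: 18.8
tool_pos: [0.6332, 0.0623, 0.0564]
tool_rot: [3.142, 0.0, 1.47]
contact_force: [-0.4, 0.1, -3.7]
opening: 0.0391
t 18.8 pos [0.6332 0.0623 0.0564] rot [3.142 0.    1.47 ] F [-0.4  0.1 -3.7] open 0.0391
in stand mm [  1.  120.5  56.4] yaw rel deg 90.01
```

View pics/s14.png

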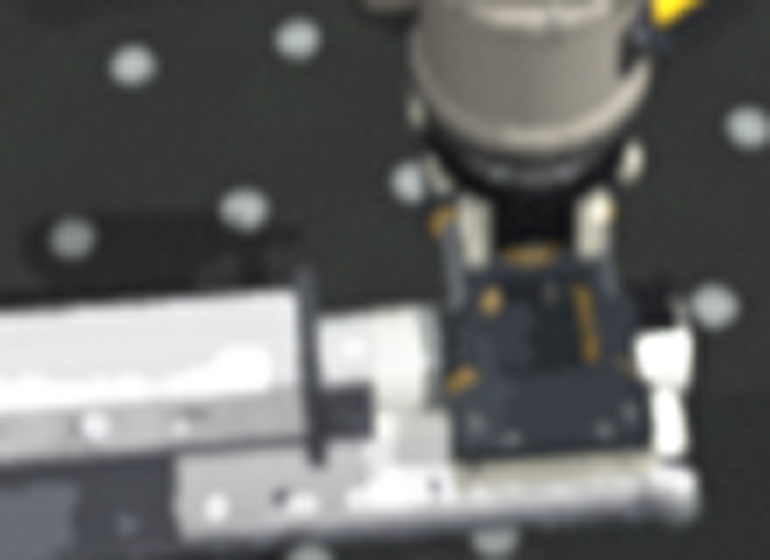

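```bash
python3 -m crank '[[-0.5,0,0,0,0,0,0.3],[-1,0,0,0,0,0,0.3],[-1.3,0,0.05,0,0,0,0.3],[-1.3,0,0.1,0,0,0,0.3],[-1.3,0,0.15,0,0,0,0.3]]'
python3 -m crank '[[-0.1,0,0,0,0,0,0.3],[-0.2,0,0,0,0,0,0.3],[-0.2,0,0,0,0,0,0.3]]'
python3 -m crank '[[-0.1,0,0,0,0,0,0.3],[-0.2,0,0,0,0,0,0.3],[-0.2,0,0,0,0,0,0.3]]'
python3 - <<'E'
from h import *
p,m=np.load("p.npy")
st(); inst(p)
c=cam("scene"); draw(c,[],(250,180,360,260),7,"pics/s15.png")
E
```

```text
time: 19.48
tool_pos: [0.6319, 0.0499, 0.0549]
tool_rot: [-3.142, 0.0, 1.47]
contact_force: [-0.3, 0.5, -3.9]
opening: 0.0395
time: 19.85
tool_pos: [0.6317, 0.0478, 0.0549]
tool_rot: [3.142, 0.0, 1.47]
contact_force: [0.5, -1.1, -3.4]
opening: 0.0393
time: 20.23
tool_pos: [0.6315, 0.0458, 0.0549]
tool_rot: [3.142, 0.0, 1.47]
contact_force: [-0.8, -0.6, -3.7]
opening: 0.0389
t 20.23 pos [0.6315 0.0458 0.0549] rot [3.142 0.    1.47 ] F [-0.8 -0.6 -3.7] open 0.0389
in stand mm [  1.  103.8  54.9] yaw rel deg 90.04
```

View pics/s15.png

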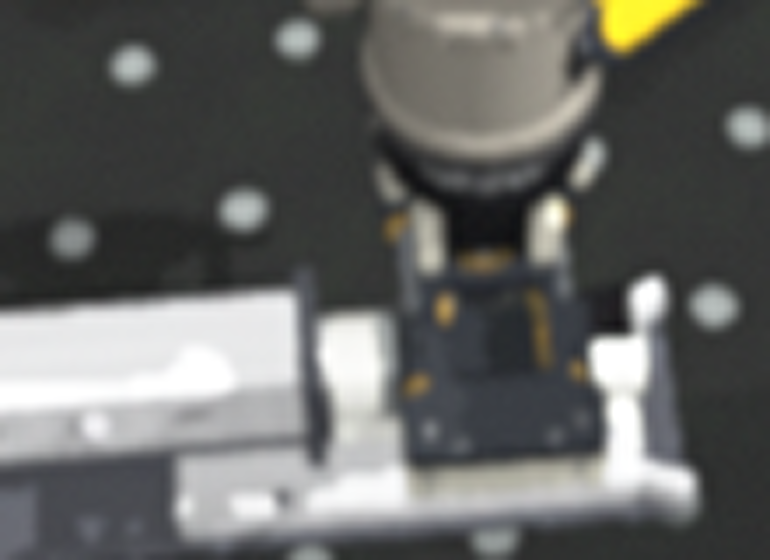

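Almost there. I'll creep in with force checks.

```bash
for i in 1 2; do :; done
python3 -m crank '[[-0.1,0,0,0,0,0,0.3],[-0.1,0,0,0,0,0,0.3]]'
python3 -m crank '[[-0.1,0,0,0,0,0,0.3],[-0.1,0,0,0,0,0,0.3]]'
python3 -m crank '[[-0.1,0,0,0,0,0,0.3],[-0.1,0,0,0,0,0,0.3]]'
```

```text
time: 20.52
tool_pos: [0.6314, 0.0448, 0.0549]
tool_rot: [-3.142, 0.0, 1.47]
contact_force: [0.4, -0.1, -3.7]
opening: 0.0394
time: 20.78
tool_pos: [0.6313, 0.0438, 0.0549]
tool_rot: [3.142, 0.0, 1.47]
contact_force: [-0.4, -0.5, -4.5]
opening: 0.0392
time: 21.02
tool_pos: [0.6312, 0.0428, 0.0549]
tool_rot: [3.142, 0.0, 1.47]
contact_force: [0.2, 0.5, -3.9]
opening: 0.0394
```

```bash
python3 -m crank '[[-0.1,0,0,0,0,0,0.3],[-0.1,0,0,0,0,0,0.3]]'
python3 -m crank '[[-0.1,0,0,0,0,0,0.3],[-0.1,0,0,0,0,0,0.3]]'
python3 - <<'E'
from h import *
p,m=np.load("p.npy")
st(); inst(p)
c=cam("scene"); draw(c,[],(280,210,320,250),15,"pics/s16.png")
E
```

```text
time: 21.28
tool_pos: [0.6311, 0.0418, 0.0549]
tool_rot: [-3.142, 0.0, 1.47]
contact_force: [-0.2, -1.2, -3.8]
opening: 0.0393
time: 21.52
tool_pos: [0.631, 0.0413, 0.0549]
tool_rot: [3.142, -0.0, 1.47]
contact_force: [-0.1, 1.9, -2.3]
opening: 0.0391
t 21.52 pos [0.631  0.0413 0.0549] rot [ 3.142 -0.     1.47 ] F [-0.1  1.9 -2.3] open 0.0391
in stand mm [ 1.  99.3 54.9] yaw rel deg 90.05
```

View pics/s16.png

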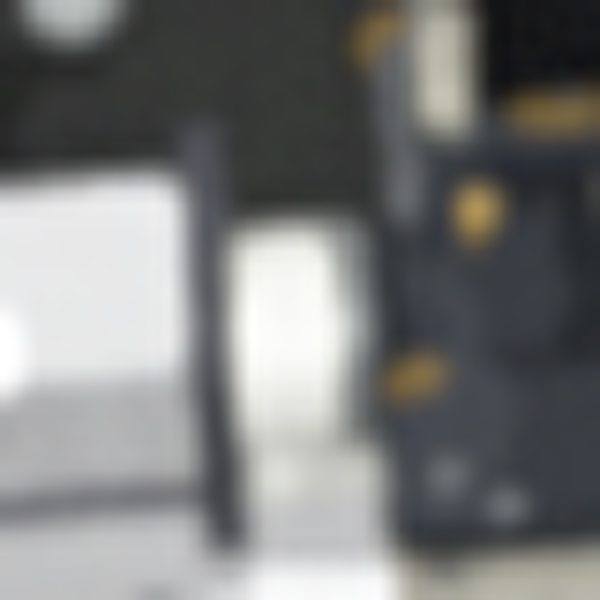

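Contact is starting: the last 1 mm step moved only 0.5 mm and raised 2 to 3 N. I'll press a little more to take up the play, which also checks that the sleeve is locked.

```bash
python3 -m crank '[[-0.1,0,0,0,0,0,0.3],[-0.1,0,0,0,0,0,0.3]]'
python3 -m crank '[[-0.1,0,0,0,0,0,0.3],[-0.1,0,0,0,0,0,0.3]]'
python3 -m crank '[[-0.1,0,0,0,0,0,0.3],[-0.1,0,0,0,0,0,0.3]]'
```

```text
time: 21.82
tool_pos: [0.631, 0.0409, 0.055]
tool_rot: [3.141, -0.001, 1.47]
contact_force: [-0.4, 6.2, -3.0]
opening: 0.0393
time: 22.08
tool_pos: [0.6309, 0.0407, 0.055]
tool_rot: [3.141, -0.002, 1.47]
contact_force: [0.7, 9.7, -4.0]
opening: 0.0391
time: 22.32
tool_pos: [0.6309, 0.0405, 0.055]
tool_rot: [3.141, -0.003, 1.47]
contact_force: [1.3, 11.7, -3.5]
opening: 0.0392
```

```bash
python3 -m crank '[[0.05,0,0.05,0,0,0,0.3],[0.1,0,0.08,0,0,0,0.3],[0.1,0,0.08,0,0,0,0.3]]' 15
python3 -m crank '[[0,0,0,0,0,0,0.5],[0,0,0,0,0,0,0.7],[0,0,0,0,0,0,0.8],[0,0,0,0,0,0,0.8]]'
python3 - <<'E'
from h import *
p,m=np.load("p.npy")
st(); inst(p)
E
python3 -m crank '[[0,0,-1,0,0,0,0.8],[0,0,-4,0,0,0,0.8],[0,0,-8,0,0,0,0.8],[0,0,-12,0,0,0,1],[0,0,-15,0,0,0,1]]'
python3 - <<'E'
from h import *
p,m=np.load("p.npy")
X=[.45,-.3,.25]; st(); go(X,1.2)
E
```

```text
time: 22.7
tool_pos: [0.6309, 0.0406, 0.0547]
tool_rot: [3.141, -0.002, 1.47]
contact_force: [-0.2, 8.8, -0.5]
opening: 0.0398
time: 23.2
tool_pos: [0.6309, 0.0386, 0.0542]
tool_rot: [3.141, 0.0, 1.47]
contact_force: [0.1, -0.1, -0.1]
opening: 0.0708
t 23.2 pos [0.6309 0.0386 0.0542] rot [3.141 0.    1.47 ] F [ 0.1 -0.1 -0.1] open 0.0708
in stand mm [ 1.1 96.7 54.2] yaw rel deg 90.03
time: 23.82
tool_pos: [0.6312, 0.0389, 0.2071]
tool_rot: [3.139, 0.0, 1.47]
contact_force: [0.5, 0.1, -1.0]
opening: 0.0886
t 23.82 pos [0.6312 0.0389 0.2071] rot [3.139 0.    1.47 ] F [ 0.5  0.1 -1. ] open 0.0886
rows t cm [-35.54 -14.61  -4.34] w deg [ 0.16 -0.02 15.48]
```

Now I'll clear the view and check.

```bash
python3 -m crank '[[-35,-14.6,-5,0,0,15,1],[-35,-14.6,-5,0,0,15,1],[-35,-14.6,-5,0,0,15,1],[-35,-14.6,-5,0,0,15,1],[-35,-14.6,-5,0,0,15,1]]'
python3 -m crank '[[-10,-4,0,0,0,0,1],[-10,-4,0,0,0,0,1],[-10,-4,0,0,0,0,1],[-10,-4,0,0,0,0,1]]'
python3 - <<'E'
from h import *
p,m=np.load("p.npy"); st()
pm=[*pl(p,(0.9,101,0))[0][:2],p[2]]
L=[((a[0],a[1],a[2]+8),(b[0],b[1],b[2]+8)) for a,b in mod_lines()]
c=cam("scene"); draw(c,[],(200,190,360,290),5,"pics/s17.png"); draw(c,[],(0,0,640,400),1.2,"pics/s17f.png")
c=cam("top"); draw(c,[],(280,110,470,220),4.2,"pics/t17.png"); draw(c,[],(0,0,640,400),1.2,"pics/t17f.png")
E
```

```text
time: 24.45
tool_pos: [0.4823, -0.2352, 0.2463]
tool_rot: [3.14, 0.0, 1.208]
contact_force: [1.2, -1.4, 0.5]
opening: 0.0915
time: 24.95
tool_pos: [0.4108, -0.3127, 0.2455]
tool_rot: [3.141, -0.0, 1.208]
contact_force: [0.3, 0.8, 0.0]
opening: 0.0917
t 24.95 pos [ 0.4108 -0.3127  0.2455] rot [ 3.141 -0.     1.208] F [0.3 0.8 0. ] open 0.0917
```

View pics/s17.png

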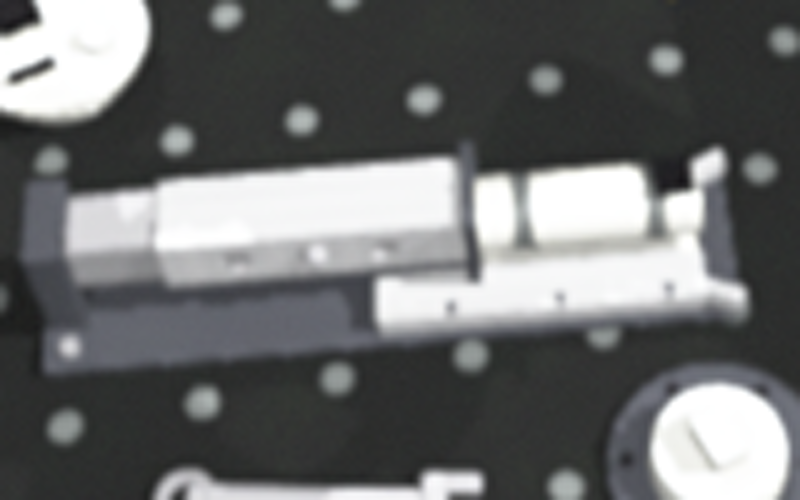

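View pics/t17.png

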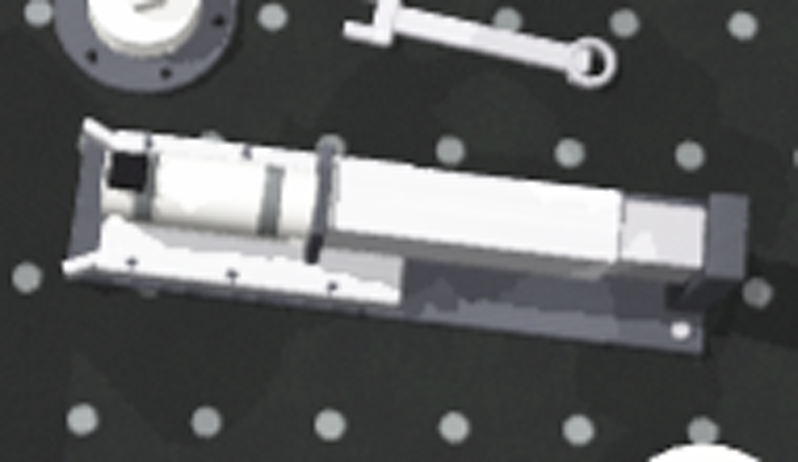

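View pics/t17f.png

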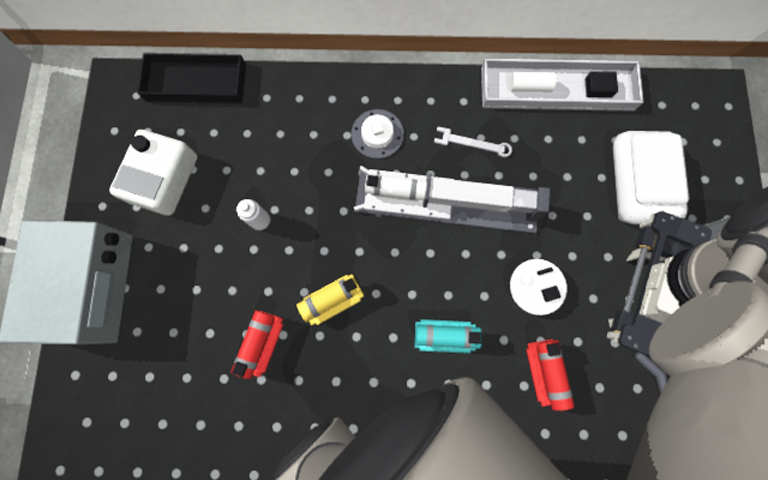

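```bash
python3 - <<'E'
from h import *
st()
c=cam("scene"); draw(c,[],(240,205,320,255),10,"pics/s18.png")
s0=cv2.imread("pics/scene0.png"); s1=cv2.cvtColor(c["frame"],cv2.COLOR_RGB2BGR)
c=cam("top"); draw(c,[],(285,130,385,195),8,"pics/t18.png")
t0=cv2.imread("pics/top0.png"); t1=cv2.cvtColor(c["frame"],cv2.COLOR_RGB2BGR)
for n,a,b,rs in(("scene",s0,s1,dict(cap=(185,178,235,218),flange=(318,258,372,308),spanner=(225,278,302,304),pump=(395,178,425,218))),("top",t0,t1,dict(flange=(288,88,340,135),spanner=(358,100,432,136),pump=(192,160,230,196),cap=(420,212,478,266)))):
    for k,(x0,y0,x1,y1) in rs.items():
        A,B=[cv2.cvtColor(i[y0:y1,x0:x1],cv2.COLOR_BGR2GRAY).astype(np.float32) for i in(a,b)]
        print(n,k,"shift px",np.round(cv2.phaseCorrelate(A,B)[0],2))
E
```

```text
t 25.05 pos [ 0.4113 -0.312   0.2453] rot [ 3.141 -0.     1.21 ] F [-0.6  0.1 -0. ] open 0.0918
scene cap shift px [0.03 0.09]
scene flange shift px [-0.02 -0.01]
scene spanner shift px [0.13 0.66]
scene pump shift px [-0.01  0.01]
top flange shift px [-0.02  0.02]
top spanner shift px [ 0.47 -0.05]
top pump shift px [-0.02 -0.03]
top cap shift px [-0.01 -0.  ]
```

View pics/s18.png

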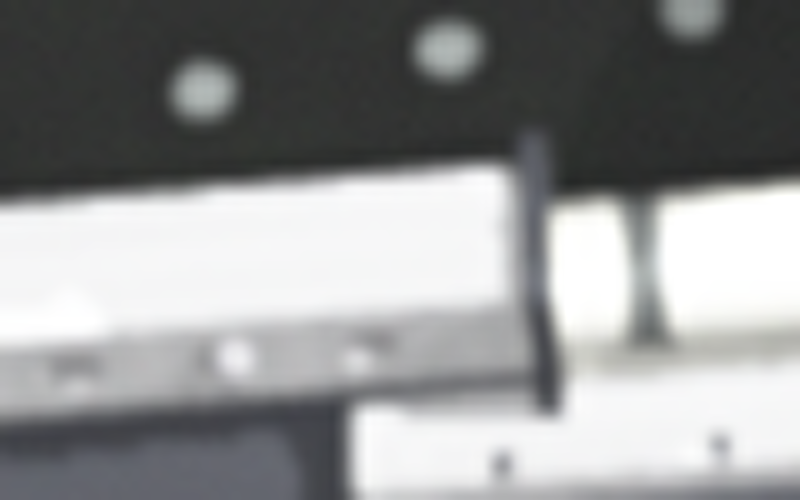

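View pics/t18.png

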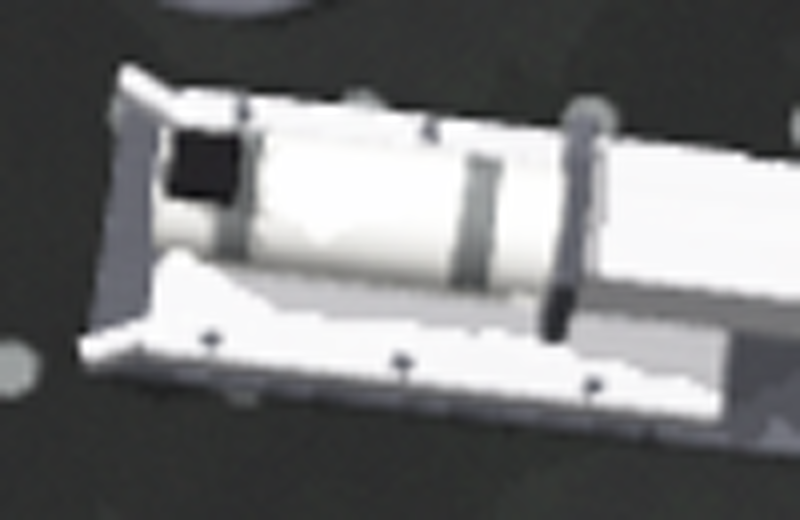

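```bash
python3 - <<'E'
from h import *
c=cam("scene");c2=cam("top")
f=lambda i,r:cv2.resize(i[r[1]:r[3],r[0]:r[2]],None,fx=8,fy=8,interpolation=cv2.INTER_CUBIC)
r=(225,276,303,306)
cv2.imwrite("pics/sp.png",np.vstack([f(cv2.imread("pics/scene0.png"),r),f(cv2.cvtColor(c["frame"],cv2.COLOR_RGB2BGR),r)]))
E
```

```text
(no output)
```

View pics/sp.png

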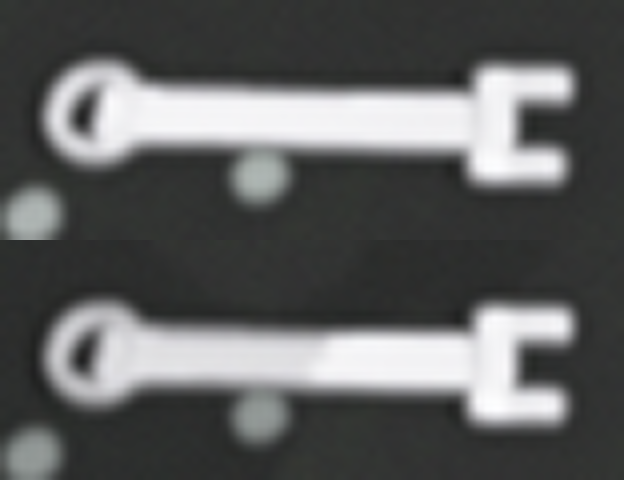

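The spanner is exactly where it was. Only a shadow of the arm lies over its left half. Handing in.

```bash
python3 - <<'E'
from h import *
print(robot.hand_in())
E
```

```text
the job is handed in; nothing more can be done
None
```

The stop is set one hole further from the mouth, and the white pump module is in the track, up against it and released. I handed in at about 25 s of the 61 s allowed; no verdict was reported.

- **Stop:** I pinched the button flush and drew the sleeve along until it locked. Further pulling only raised the force to about 9.5 N, and the stop didn't move. In the last picture the button stands in the middle hole, with an empty hole on each side.
- **Module:** The foot ran in through the mouth with no noticeable force. I pushed it against the stop until the force reached about 12 N, set it on the track floor and let go. Close-ups from both cameras show no gap between module and stop.
- **Bystanders:** The pump can, cap and flange show shifts under 0.1 pixel in both cameras.
- **Check that disagreed:** The image comparison gave the spanner a shift of about 0.5 to 0.7 pixel. Side by side it lies exactly where it was, and the cause is the arm's shadow across it.
- **Camera offset:** My fit of the stand from the cameras was about 1 to 3 mm off. I corrected this from the gripper's hold on the tube before inserting the module.

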